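Index the cutter wheel to the mark and lock it

ROBOT

A 7-joint arm with a two-finger parallel gripper is mounted at the origin on the work surface. World frame = base frame: x ahead of the robot, y to its left, z up, the work surface at z = 0. Lengths are in m, angles in degrees, forces in N, time in s.
With the tool pointing down it reaches from about 0.425 to 0.975 m from the base axis. Payload 16.7 kg.
Tool frame: the origin (TCP) lies on the centre line of the jaws, within the pads' length; the fingertips stand 14 mm ahead of it and the grasp point (between the pads) lies 5 mm behind it; x points along the fingers, y is the direction in which the jaws open and shut, and the axes are right-handed (so a half turn about x gives the same grasp; the last joint's range is limited). The gripper opens to 85 mm and grips with 20 to 120 N. Pads are 22 mm wide; open, the fingers measure 114 mm over their backs; the gripper's body (76 mm by 85 mm) begins 54 mm behind the grasp point. The pads swing forward as they close: fully open they stand 13 mm farther back than shut.
Start: joints at [-77.321, 24.414, 4.234, 92.017, -1.954, 63.644, -3.845], TCP at [0.245, 0.629, 0.21] pointing down, gripper open.
Joint ranges: [-163.25, 163.25], [-28.42, 122.38], [-70.27, 78.77], [12.13, 141.07], [-58.53, 238.53], [9.26, 117.41], [-156.51, 156.51]. Speed limits (degrees/s): [108.29, 108.29, 136.94, 136.94, 172.46, 172.46, 172.46].

INTERFACE

Orientations are given as a 3x3 rotation matrix whose columns are the frame's x, y, z axes.
In Python, from bench import arm gives the robot as it stands. The module is installed in compiled form; this text tells all that it offers.
- The arm moves only by the tool step_arm, never from a script. Its argument "commands" is a list of rows, each an object of numbers: "dx", "dy", "dz": the shift along the tool's x, y, z in m; "ax", "ay", "az": the turn, a rotation vector about the tool's x, y, z in units of 6 degrees (1.0 is 6 degrees); "grip": the opening, from 0 (shut) to 1 (fully open). A call has exactly 8 rows; each row shifts and turns the commanded pose from where the row before left it, along the tool's axes as they then stand; what a row does not reach is not made up. A row lasts 1/12 s, in which the tool goes at most 41.7 mm and 7.16 degrees, less where a joint would pass 70% of its speed; a pose out of reach is approached as far as the arm can. A call with a gripper value outside its range is refused whole. The fingers move at their own pace and stop on an object; "newtons" is the grip in N (left out, the last holds). Time passes only in rows, so rows that do not move let the fingers close, or fill a call up. It gives the time, the measured TCP pose, the force and the opening at its end, in the units of the state.
- arm.observe(): the state, without advancing time (a new reading comes with each control period).
- arm.get_image(name): name is "side" or "top" or "wrist"; returns a dict with "img" (420x560x3 uint8, red, green, blue), "fx", "fy", "cx", "cy" (pixels), "k1" (the pictures are not rectified: a ray, as slopes to the right and down, at radius r is drawn at 1 + k1 r^2 times it, then the intrinsics apply), "cam_to_world" (4x4, takes a point from camera to world coordinates). Camera axes: x right, y up, looking along -z (the intrinsics and any distortion apply to the point x, -y, -z); pixel columns grow to the right and rows downward; lengths in m; the calibration is good to about 2 mm. A picture is of the moment at which its call begins. There is no depth.
- arm.hand_in(): hands the job in, once; it reports no verdict.
The state is a dict: "t": time; "qpos": joint angles; "joint_vel": joint speeds; "joint_torque": joint torques, N m; "position": TCP position; "eef_rot": TCP orientation; "ft_force": force on the tool from outside, world axes, zero at the start; "torque": the same for the moment, N m; "opening": finger opening in m.
Only numpy, scipy, OpenCV 4.12 (cv2) and the standard library are available. Lean on these libraries where they do the work, as an engineer would, in place of code of your own. Each camera call takes 0.05 s, during which the arm holds its last target.

TASK

Push on the spokes of the star wheel to turn it until its red pointer points at the yellow mark on the dial, then push the orange lever round anticlockwise (seen from above) as far as it goes to lock the setting. Leave the pointer on the mark; only push: do not lift the wheel off its seat, and leave the steel tool holder, the blue jar and the insert box alone.

Things in the scene. Friction and masses are not known exactly. Their poses are not given: they have to be found in the camera images.
- fixture: White indexing fixture, fixed to the table: base 250 (x) x 260 (y) x 50 mm high, with a bare aluminium dial of radius 118 mm on top (dial face 60 mm above the table, thin black ticks). Origin: underside centre, on the dial's axis; z up. A white bracket (50 x 65 mm, 45 mm high) sticks out of its -y side and carries the lever.
- wheel_axis (a point): Point on the star wheel's upright axis at mid-height of the spokes, 82 mm above the table. Dark hub of radius 30 mm with a small cutter on top (highest point 109 mm above the table). Spokes are 16 mm wide, reach to radius 85 mm, undersides 72 mm and tops 92 mm above the table: 12 mm clear of the dial.
- wheel (a joint): Angle of the star wheel: the direction of its red pointer in the fixture's frame, 0 along the fixture's +x, growing anticlockwise seen from above (rad). It turns either way (stops at -6.2 and 6.2) and stays where it is left; friction about 0.12 N m. Three spokes at 120 degrees: the red pointer and two plain dark steel ones.
- pointer_tip (a point): Tip of the red pointer, 98 mm from the wheel's axis, 82 mm above the table; the pointer tapers beyond radius 85 mm.
- wheel_lift (a joint): How far the star wheel has been lifted off its seat (m), 0 when seated. It only rests there by its weight (0.7 kg) and can come up 30 mm.
- mark: Yellow mark clipped on the dial's rim, 16 mm wide along the rim, from 101 to 125 mm from the dial's axis, top face 64 mm above the table. Origin: on the dial's axis at table height; its +x axis points from the axis to the middle of the mark; z up. Fixed for the run.
- lever (a joint): Swing of the orange lock lever (rad), flat about an upright axis: 0 is fully free, 1.2 is the locked stop; it grows anticlockwise seen from above and stays where it is left (friction 0.10 N m). At value q the arm points along angle q - 2.6 in the fixture's frame (anticlockwise from its +x). It does not itself stop the wheel from being turned.
- lever_axis (a point): Point on the lever's upright axis: 165 mm from the dial's axis on the fixture's -y side, 65 mm above the table. The arm is 14 mm wide, from 58 to 72 mm above the table, and ends in the knob.
- lever_knob (a point): Centre of the black upright cylinder at the end of the lever, radius 12 mm, 50 to 80 mm above the table, 95 mm from the lever's axis.
- toolholder: Loose steel tool holder, 63 mm in diameter, 75 mm high, standing beside the fixture; origin underside centre. Leave alone.
- paste_jar: Loose blue jar with white cap, 60 mm in diameter, 85 mm high; origin underside centre. Leave alone.
- insert_box: Loose black box with orange lid, 50 x 65 x 42 mm; origin underside centre. Leave alone.

How it is judged (in metres and radians):
On the way, in this order (a step that is already met when the one before it is completed fails the run):
1. the red pointer points at the yellow mark, the lever still free (x of pointer_tip in the frame of mark above 0 m and y of pointer_tip in the frame of mark between -0.008 and 0.008 m and value of joint lever below 0.9 rad), for 0.3 s.
2. the lever is at its locked stop (value of joint lever above 1.1 rad), for 0.2 s.
At the end, for the whole second after the job is handed in: The pointer's tip lies within the width of the yellow mark (8 mm either side of its middle), the lever is within 0.1 rad of its locked stop (above 1.1 rad), the wheel is seated and at rest, and the tool holder, jar and insert box are within 20 mm of where they stood (x of pointer_tip in the frame of mark above 0 m and y of pointer_tip in the frame of mark between -0.008 and 0.008 m and value of joint lever above 1.1 rad and value of joint wheel_lift below 0.004 m and velocity of joint wheel between -0.05 and 0.05 rad/s and distance of each of toolholder, paste_jar, insert_box from where it was at the start of the episode below 0.02 m); the robot touches nothing.
It fails at once if the star wheel is lifted off its seat (more than 8 mm) (value of joint wheel_lift above 0.008 m).
It fails at once if the lever is locked while the pointer is off the mark (value of joint lever above 1.1 rad and (x of pointer_tip in the frame of mark below 0 m or y of pointer_tip in the frame of mark above 0.012 m or y of pointer_tip in the frame of mark below -0.012 m)).
It fails at once if the tool holder is lifted, moved over 20 mm or tipped (distance of toolholder from where it was at the start of the episode above 0.02 m or angle between toolholder's own z axis and vertical above 0.4 rad).
It fails at once if the jar is lifted, moved over 20 mm or tipped (distance of paste_jar from where it was at the start of the episode above 0.02 m or angle between paste_jar's own z axis and vertical above 0.4 rad).
It fails at once if the insert box is lifted, moved over 20 mm or tipped (distance of insert_box from where it was at the start of the episode above 0.02 m or angle between insert_box's own z axis and vertical above 0.4 rad).
It also fails if it takes over 64 s, if anything falls off the work surface, if the arm or the gripper's body presses on something with over 40 N, if the wrist force passes 120 N, or if a joint passes its speed limit or range.

## Working session

There is one attempt and no reset: what is moved stays moved. The work goes in short steps, Python scripts to look and compute and a tool call to move; the robot and the scene stay as the last step left them, time stands still between calls to the robot, and variables do not carry over. Pictures are saved under pics/ and viewed, and the job is handed in when it is done.

Besides the shell and the picture viewer there is one more tool, called after "Emit:" as name([rows], argument=value, ...), one row to a line, values as JSON. step_arm: Moves the arm, as the interface text tells. Its arguments: {"type":"object","properties":{"commands":{"type":"array","items":{"type":"object","properties":{"dx":{"type":"number"},"dy":{"type":"number"},"dz":{"type":"number"},"ax":{"type":"number"},"ay":{"type":"number"},"az":{"type":"number"},"grip":{"type":"number"}}}},"newtons":{"type":"number"}},"required":["commands"]}

```bash
mkdir -p pics
cat > h.py <<'E'
import numpy as np, cv2
from bench import arm
def snap(n,f):
    d=arm.get_image(n); cv2.imwrite(f'pics/{f}.png',d['img'][:,:,::-1]); np.save(f'pics/{f}.npy',{k:d[k] for k in d if k!='img'},allow_pickle=True); return d
def load(f): return np.load(f'pics/{f}.npy',allow_pickle=True).item()
def proj(d,P):
    P=np.atleast_2d(P); M=np.linalg.inv(np.array(d['cam_to_world'])); c=P@M[:3,:3].T+M[:3,3]
    a=c[:,0]/-c[:,2]; b=-c[:,1]/-c[:,2]; s=1+d['k1']*(a*a+b*b)
    return np.c_[d['fx']*a*s+d['cx'],d['fy']*b*s+d['cy']]
def unproj(d,uv,z):
    K=np.array([[d['fx'],0,d['cx']],[0,d['fy'],d['cy']],[0,0,1.]])
    uv=np.atleast_2d(uv).astype(float)
    p=cv2.undistortPoints(uv[:,None],K,np.array([d['k1'],0,0,0,0.]))[:,0]
    M=np.array(d['cam_to_world']); r=np.c_[p[:,0],-p[:,1],-np.ones(len(p))]@M[:3,:3].T
    o=M[:3,3]; return o+r*((z-o[2])/r[:,2])[:,None]
def crop(f,x0,x1,y0,y1,s):
    i=cv2.imread(f'pics/{f}.png')[y0:y1,x0:x1]; cv2.imwrite(f'pics/{f}_c{x0}_{y0}.png',cv2.resize(i,None,fx=s,fy=s,interpolation=cv2.INTER_CUBIC))
E
python3 - <<'E'
from h import *
for n in('top','side','wrist'):
    d=snap(n,n+'0'); print(n,d['k1'],d['fx'],np.round(d['cam_to_world'],3).tolist())
print(arm.observe())
E
```

```text
top -0.045601725326528286 396.2960669382502 [[-0.024, 0.999, -0.041, 0.576], [-0.999, -0.025, -0.041, 0.061], [-0.042, 0.04, 0.998, 0.793], [0.0, 0.0, 0.0, 1.0]]
side -0.15620148833095623 540.8866205785596 [[0.717, 0.525, -0.46, 0.073], [-0.697, 0.555, -0.453, -0.419], [0.017, 0.646, 0.764, 0.95], [0.0, 0.0, 0.0, 1.0]]
wrist -0.023024402927519203 335.7275226162802 [[0.362, -0.89, -0.278, 0.173], [0.932, 0.345, 0.109, 0.656], [-0.002, -0.299, 0.954, 0.373], [0.0, 0.0, 0.0, 1.0]]
{'t': 0.15, 'qpos': array([-77.31933539,  24.44171335,   4.23185002,  92.0428462 ,
        -1.95369936,  63.64390857,  -3.84373841]), 'joint_vel': array([-0.06270253, -0.16225423,  0.03654142, -0.01840389,  0.03385812,
        0.03517682,  0.00076811]), 'joint_torque': array([ 1.67175825e-03, -9.50314379e+01,  3.76236722e+00, -4.63772321e+01,
        1.93556515e-02,  7.59907620e-03,  3.63927768e-05]), 'position': array([0.24450964, 0.62880119, 0.20937565]), 'eef_rot': array([[-2.94268810e-04,  3.62397838e-01,  9.32023455e-01],
       [-9.37949344e-04,  9.32022985e-01, -3.62397951e-01],
       [-9.99999517e-01, -9.80833203e-04,  6.56455191e-05]]), 'ft_force': array([-0.23653822, -0.1438359 , -0.53977743]), 'torque': array([-0.00639607, -0.01415549,  0.0053632 ]), 'opening': 0.08580049902867533}
```

View pics/top0.png

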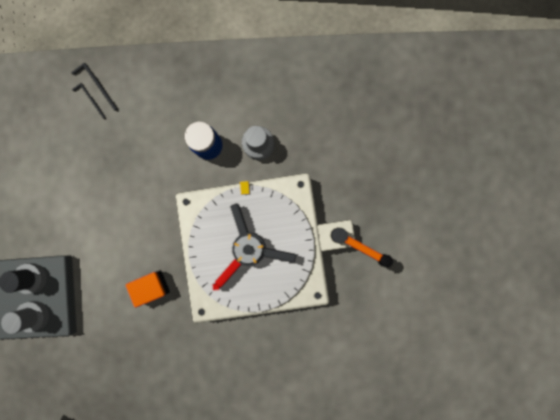

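View pics/side0.png

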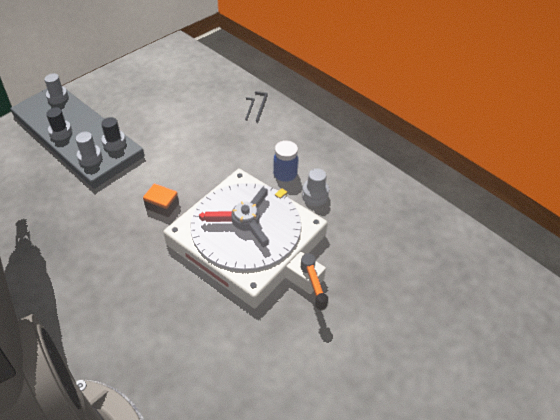

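Top view: the hub is near (248,249), the red tip (215,288), the yellow mark (245,188), the lever pivot (340,236), the knob (387,261). I'll enlarge for exact readings.

Run:
```python
from h import *
crop('top0',170,420,110,330,3.2)
```

```text
(no output)
```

View pics/top0_c170_110.png

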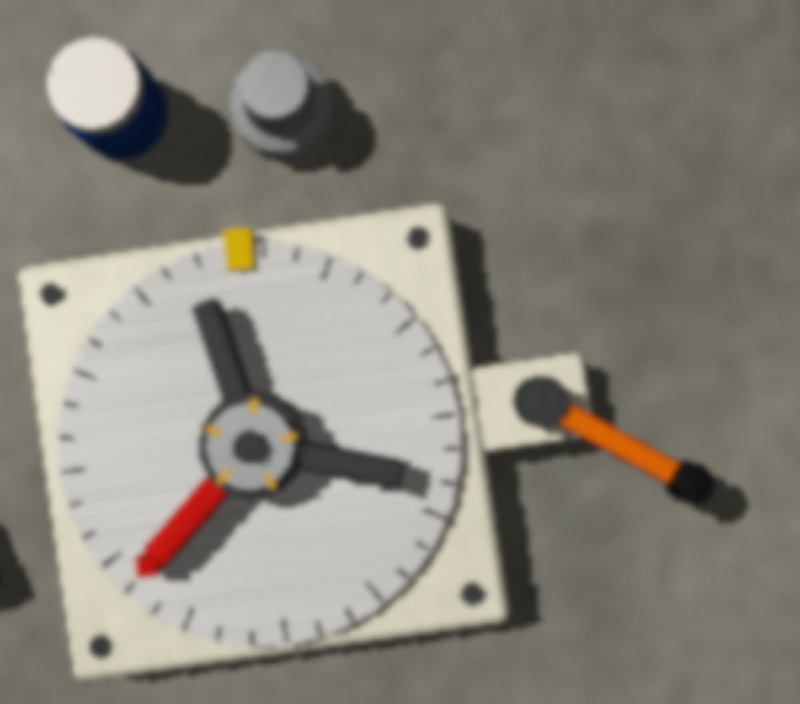

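Run:
```python
from h import *
d=load('top0'); im=cv2.imread('pics/top0.png').astype(int); b,g,r=im[...,0],im[...,1],im[...,2]
def c(x,y): return [170+x/3.2-.5+.16,110+y/3.2-.34]
cor=unproj(d,[c(20,268),c(443,205),c(508,618),c(78,677)],.05)
print(cor[:,:2].round(4),cor.mean(0)); 
C=cor.mean(0)[:2]
e=(cor[0]+cor[1]-cor[2]-cor[3])[:2]; print('x? dir deg',np.degrees(np.arctan2(e[1],e[0])))
m=(r>150)&(g>120)&(b<90); ys,xs=np.nonzero(m[150:210,200:280]); y=[xs.mean()+200,ys.mean()+150]; print(y)
mk=unproj(d,y,.064)[0]
m=(r>140)&(g<60)&(b<60); ys,xs=np.nonzero(m); rp=unproj(d,np.c_[xs,ys],.09); rc=rp.mean(0); 
far=rp[np.argmax(np.hypot(*(rp[:,:2]-C).T))]
hub=unproj(d,c(250,445),.095)[0]
piv=unproj(d,c(541,402),.075)[0]; kn=unproj(d,c(692,482),.08)[0]
print('mark',mk,'redc',rc,'far',far,'hub',hub,'piv',piv,'knob',kn)
f=lambda p:(np.degrees(np.arctan2(*(p[:2]-C)[::-1])),np.hypot(*(p[:2]-C)))
print(f(mk),f(rc),f(far),f(piv),'knob',np.degrees(np.arctan2(*(kn-piv)[1::-1])),np.hypot(*(kn-piv)[:2]))
for n,uv,z in(('jar',c(94,83),.085),('th',c(274,85),.075),('sp1',c(208,305),.092),('sp2',c(425,480),.092)): p=unproj(d,uv,z)[0];print(n,p,f(p))
```

```text
[[ 0.6531  0.2792]
 [ 0.6832  0.0268]
 [ 0.4414 -0.0044]
 [ 0.4107  0.2484]] [0.54710904 0.13748307 0.05      ]
x? dir deg 7.300820081839499
[np.float64(244.45794392523365), np.float64(186.97196261682242)]
mark [0.65996795 0.1458444  0.064     ] redc [0.50202812 0.17887716 0.09      ] far [0.47811903 0.20108855 0.09      ] hub [0.54686051 0.13859273 0.095     ] piv [ 0.56651918 -0.02408895  0.075     ] knob [ 0.5200583  -0.10602973  0.08      ]
(np.float64(4.237104273763606), np.float64(0.1131682111916969)) (np.float64(137.44130910864425), np.float64(0.06120261082054678)) (np.float64(137.32543092466062), np.float64(0.09383645069971089)) (np.float64(-83.14971342207666), np.float64(0.16273374183323217)) knob -119.55347613468591 0.09419610159555461
jar [0.75421025 0.22485349 0.085     ] (np.float64(22.87357065527822), np.float64(0.2247765566521846))
th [0.75178267 0.12273225 0.075     ] (np.float64(-4.12217713864352), np.float64(0.20520448452268533))
sp1 [0.62503327 0.16076997 0.092     ] (np.float64(16.63826521496694), np.float64(0.08132936227679198))
sp2 [0.52539153 0.04271073 0.092     ] (np.float64(-102.90674900497501), np.float64(0.09722884022793593))
```

Emit:
step_arm([
  {"ax": -0.885, "grip": 0},
  {"ax": -0.885, "grip": 0},
  {"ax": -0.885, "grip": 0},
  {"ax": -0.885, "grip": 0},
  {"dy": -0.03, "dz": 0.014, "grip": 0},
  {"dy": -0.03, "dz": 0.014, "grip": 0},
  {"dy": -0.03, "dz": 0.014, "grip": 0},
  {"dy": -0.03, "dz": 0.014, "grip": 0},
])

```text
invalid input
```

Emit:
step_arm([
  {"dy": -0.03, "dz": 0.014, "grip": 0},
  {"dy": -0.03, "dz": 0.014, "grip": 0},
  {"dy": -0.03, "dz": 0.014, "grip": 0},
  {"dy": -0.03, "dz": 0.014, "grip": 0},
  {"dy": -0.03, "dz": 0.014, "grip": 0},
  {"dy": -0.03, "dz": 0.014, "grip": 0},
  {"dy": -0.03, "dz": 0.014, "grip": 0},
  {"dy": -0.03, "dz": 0.014, "grip": 0},
])

```text
invalid input
```

Emit:
step_arm([
  {"dx": 0, "dy": 0, "dz": 0, "ax": -0.885, "ay": 0, "az": 0, "grip": 0},
  {"dx": 0, "dy": 0, "dz": 0, "ax": -0.885, "ay": 0, "az": 0, "grip": 0},
  {"dx": 0, "dy": 0, "dz": 0, "ax": -0.885, "ay": 0, "az": 0, "grip": 0},
  {"dx": 0, "dy": 0, "dz": 0, "ax": -0.885, "ay": 0, "az": 0, "grip": 0},
  {"dx": 0, "dy": -0.03, "dz": 0.014, "ax": 0, "ay": 0, "az": 0, "grip": 0},
  {"dx": 0, "dy": -0.03, "dz": 0.014, "ax": 0, "ay": 0, "az": 0, "grip": 0},
  {"dx": 0, "dy": -0.03, "dz": 0.014, "ax": 0, "ay": 0, "az": 0, "grip": 0},
  {"dx": 0, "dy": -0.03, "dz": 0.014, "ax": 0, "ay": 0, "az": 0, "grip": 0},
], newtons=40)

```text
t: 0.82
position: [0.3009, 0.5075, 0.2096]
eef_rot: [[-0.0, -0.0, 1.0], [-0.001, 1.0, 0.0], [-1.0, -0.001, -0.0]]
ft_force: [1.6, 0.1, 0.4]
opening: 0.0
```

Emit:
step_arm([
  {"dy": -0.03, "dz": 0.014, "grip": 0},
  {"dy": -0.03, "dz": 0.014, "grip": 0},
  {"dy": -0.03, "dz": 0.014, "grip": 0},
  {"dy": -0.03, "dz": 0.014, "grip": 0},
  {"dy": -0.03, "dz": 0.014, "grip": 0},
  {"dy": -0.03, "dz": 0.014, "grip": 0},
  {"dy": -0.03, "dz": 0.014, "grip": 0},
  {"dy": -0.03, "dz": 0.014, "grip": 0},
], newtons=40)

```text
invalid input
```

Emit:
step_arm([
  {"dx": 0, "dy": -0.03, "dz": 0.0145, "ax": 0, "ay": 0, "az": 0, "grip": 0},
  {"dx": 0, "dy": -0.03, "dz": 0.0145, "ax": 0, "ay": 0, "az": 0, "grip": 0},
  {"dx": 0, "dy": -0.03, "dz": 0.0145, "ax": 0, "ay": 0, "az": 0, "grip": 0},
  {"dx": 0, "dy": -0.03, "dz": 0.0145, "ax": 0, "ay": 0, "az": 0, "grip": 0},
  {"dx": 0, "dy": -0.03, "dz": 0.0145, "ax": 0, "ay": 0, "az": 0, "grip": 0},
  {"dx": 0, "dy": -0.03, "dz": 0.0145, "ax": 0, "ay": 0, "az": 0, "grip": 0},
  {"dx": 0, "dy": -0.03, "dz": 0.0145, "ax": 0, "ay": 0, "az": 0, "grip": 0},
  {"dx": 0, "dy": -0.03, "dz": 0.0145, "ax": 0, "ay": 0, "az": 0, "grip": 0},
])

```text
t: 1.48
position: [0.4169, 0.2674, 0.2099]
eef_rot: [[-0.0, 0.0, 1.0], [0.0, 1.0, -0.0], [-1.0, 0.0, -0.0]]
ft_force: [1.6, 0.9, 0.3]
opening: -0.0001
```

Emit:
step_arm([
  {"dx": 0, "dy": -0.03, "dz": 0.0145, "ax": 0, "ay": 0, "az": 0, "grip": 0},
  {"dx": 0, "dy": -0.03, "dz": 0.0145, "ax": 0, "ay": 0, "az": 0, "grip": 0},
  {"dx": 0, "dy": -0.03, "dz": 0.0145, "ax": 0, "ay": 0, "az": 0, "grip": 0},
  {"dx": 0, "dy": -0.031, "dz": 0.0145, "ax": 0, "ay": 0, "az": 0, "grip": 0},
  {"dx": 0.02, "dy": 0, "dz": 0, "ax": 0, "ay": 0, "az": 0, "grip": 0},
  {"dx": 0.02, "dy": 0, "dz": 0, "ax": 0, "ay": 0, "az": 0, "grip": 0},
  {"dx": 0.02, "dy": 0, "dz": 0, "ax": 0, "ay": 0, "az": 0, "grip": 0},
  {"dx": 0, "dy": 0, "dz": 0, "ax": 0, "ay": 0, "az": 0, "grip": 0},
])

```text
t: 2.15
position: [0.4727, 0.1471, 0.1469]
eef_rot: [[-0.004, 0.0, 1.0], [-0.002, 1.0, -0.0], [-1.0, -0.002, -0.004]]
ft_force: [-0.3, 0.6, -0.4]
opening: 0.0
```

Run:
```python
from h import *
o=arm.observe();print(o['t'],o['position'],o['ft_force'])
snap('side','s1');snap('top','t1')
```

```text
2.15 [0.4726943  0.14711898 0.14690812] [-0.33647895  0.59407928 -0.41083328]
```

View pics/s1.png

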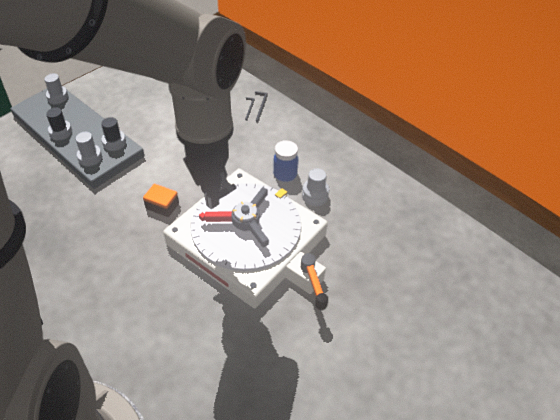

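View pics/t1.png

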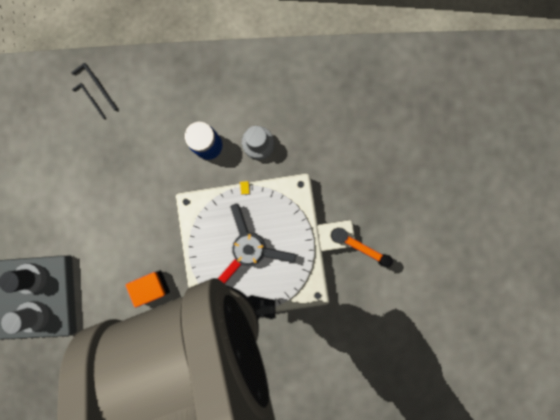

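Run:
```python
import numpy as np
a=np.radians(np.r_[173,np.linspace(173,42,24)]);C=np.array([.547,.138])
p=C+.072*np.c_[np.cos(a),np.sin(a)]; p[0]=[.475,.148]
for d in np.diff(p,axis=0): print('dz %.4f dy %.4f'%tuple(d))
```

```text
dz 0.0005 dy -0.0012
dz 0.0012 dy 0.0070
dz 0.0019 dy 0.0069
dz 0.0026 dy 0.0067
dz 0.0032 dy 0.0064
dz 0.0039 dy 0.0060
dz 0.0044 dy 0.0056
dz 0.0050 dy 0.0051
dz 0.0055 dy 0.0046
dz 0.0059 dy 0.0041
dz 0.0063 dy 0.0035
dz 0.0066 dy 0.0028
dz 0.0068 dy 0.0022
dz 0.0070 dy 0.0015
dz 0.0071 dy 0.0008
dz 0.0072 dy 0.0001
dz 0.0071 dy -0.0007
dz 0.0070 dy -0.0014
dz 0.0069 dy -0.0021
dz 0.0066 dy -0.0027
dz 0.0063 dy -0.0034
dz 0.0059 dy -0.0040
dz 0.0055 dy -0.0045
dz 0.0050 dy -0.0051
```

Emit:
step_arm([
  {"dx": 0.02, "dy": 0, "dz": 0, "ax": 0, "ay": 0, "az": 0, "grip": 0},
  {"dx": 0.02, "dy": 0, "dz": 0, "ax": 0, "ay": 0, "az": 0, "grip": 0},
  {"dx": 0.015, "dy": 0, "dz": 0, "ax": 0, "ay": 0, "az": 0, "grip": 0},
  {"dx": 0.008, "dy": 0, "dz": 0, "ax": 0, "ay": 0, "az": 0, "grip": 0},
  {"dx": 0, "dy": 0, "dz": 0, "ax": 0, "ay": 0, "az": 0, "grip": 0},
  {"dx": 0, "dy": 0, "dz": 0, "ax": 0, "ay": 0, "az": 0, "grip": 0},
  {"dx": 0, "dy": 0, "dz": 0, "ax": 0, "ay": 0, "az": 0, "grip": 0},
  {"dx": 0, "dy": 0, "dz": 0, "ax": 0, "ay": 0, "az": 0, "grip": 0},
])

```text
t: 2.92
position: [0.4752, 0.1484, 0.088]
eef_rot: [[0.001, 0.0, 1.0], [0.001, 1.0, -0.0], [-1.0, 0.001, 0.001]]
ft_force: [0.3, 0.7, -1.0]
opening: 0.0001
```

Emit:
step_arm([
  {"dx": 0, "dy": 0.006, "dz": 0.001, "ax": 0, "ay": 0, "az": 0, "grip": 0},
  {"dx": 0, "dy": 0.0069, "dz": 0.0019, "ax": 0, "ay": 0, "az": 0, "grip": 0},
  {"dx": 0, "dy": 0.0067, "dz": 0.0026, "ax": 0, "ay": 0, "az": 0, "grip": 0},
  {"dx": 0, "dy": 0.0064, "dz": 0.0032, "ax": 0, "ay": 0, "az": 0, "grip": 0},
  {"dx": 0, "dy": 0.006, "dz": 0.0039, "ax": 0, "ay": 0, "az": 0, "grip": 0},
  {"dx": 0, "dy": 0.0056, "dz": 0.0044, "ax": 0, "ay": 0, "az": 0, "grip": 0},
  {"dx": 0, "dy": 0.0051, "dz": 0.005, "ax": 0, "ay": 0, "az": 0, "grip": 0},
  {"dx": 0, "dy": 0.0046, "dz": 0.0055, "ax": 0, "ay": 0, "az": 0, "grip": 0},
])

```text
t: 3.58
position: [0.5025, 0.196, 0.0868]
eef_rot: [[-0.0, -0.0, 1.0], [-0.0, 1.0, 0.0], [-1.0, -0.0, -0.0]]
ft_force: [0.2, 0.6, -0.2]
opening: -0.0001
```

Emit:
step_arm([
  {"dx": 0, "dy": 0.0041, "dz": 0.0059, "ax": 0, "ay": 0, "az": 0, "grip": 0},
  {"dx": 0, "dy": 0.0035, "dz": 0.0063, "ax": 0, "ay": 0, "az": 0, "grip": 0},
  {"dx": 0, "dy": 0.0028, "dz": 0.0066, "ax": 0, "ay": 0, "az": 0, "grip": 0},
  {"dx": 0, "dy": 0.0022, "dz": 0.0068, "ax": 0, "ay": 0, "az": 0, "grip": 0},
  {"dx": 0, "dy": 0.0015, "dz": 0.007, "ax": 0, "ay": 0, "az": 0, "grip": 0},
  {"dx": 0, "dy": 0.0008, "dz": 0.0071, "ax": 0, "ay": 0, "az": 0, "grip": 0},
  {"dx": 0, "dy": 0, "dz": 0.0072, "ax": 0, "ay": 0, "az": 0, "grip": 0},
  {"dx": 0, "dy": -0.0006, "dz": 0.0071, "ax": 0, "ay": 0, "az": 0, "grip": 0},
])

```text
t: 4.25
position: [0.5568, 0.2096, 0.0869]
eef_rot: [[-0.0, 0.0, 1.0], [-0.0, 1.0, -0.0], [-1.0, -0.0, -0.0]]
ft_force: [1.2, -1.2, 0.5]
opening: -0.0
```

Run:
```python
from h import *
o=arm.observe();print(o['t'],o['position'],o['ft_force'])
snap('side','s2');snap('top','t2')
```

```text
4.25 [0.55678152 0.20955032 0.08687594] [ 1.21992996 -1.16315586  0.53604919]
```

View pics/s2.png

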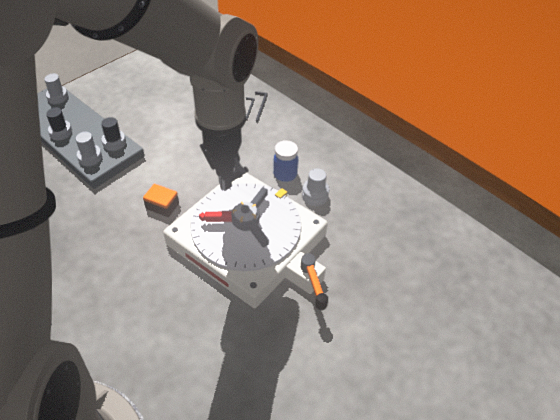

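View pics/t2.png

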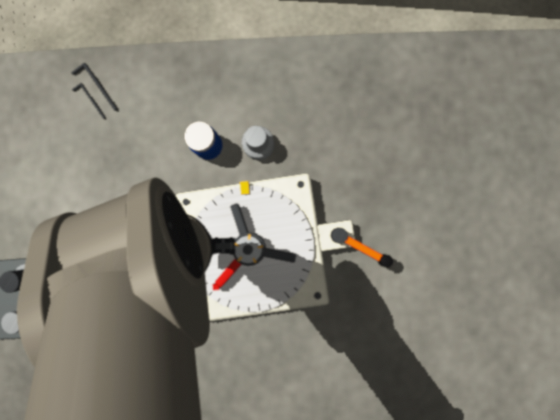

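Run:
```python
from h import *
for f in('s2','t2'):
    d=load(f); print(f,proj(d,[[.557,.21,.073],[.557,.21,.087],[.557,.21,.15],[.547,.138,.109],[.547,.138,.06]]).round(1).tolist())
d=load('s1');print(proj(d,[[.4727,.1471,.133]]))
crop('s2',150,350,120,300,4);crop('t2',170,310,150,290,5)
```

```text
s2 [[227.0, 199.1], [226.7, 194.7], [225.1, 174.2], [245.3, 208.7], [245.9, 223.8]]
t2 [[210.2, 243.5], [208.6, 243.7], [200.5, 244.9], [247.2, 249.0], [250.2, 247.8]]
[[213.96452501 217.77395425]]
```

View pics/s2_c150_120.png

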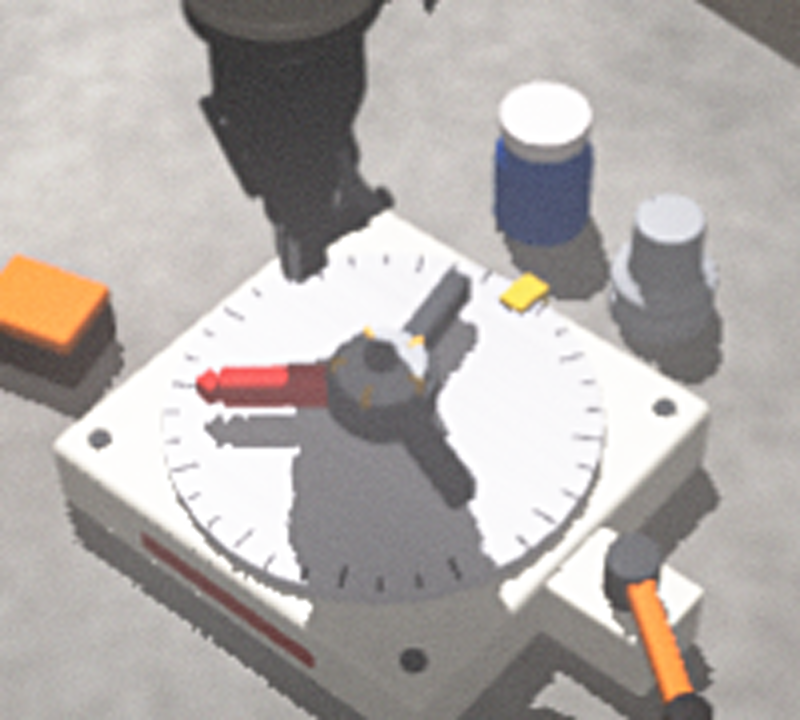

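View pics/t2_c170_150.png

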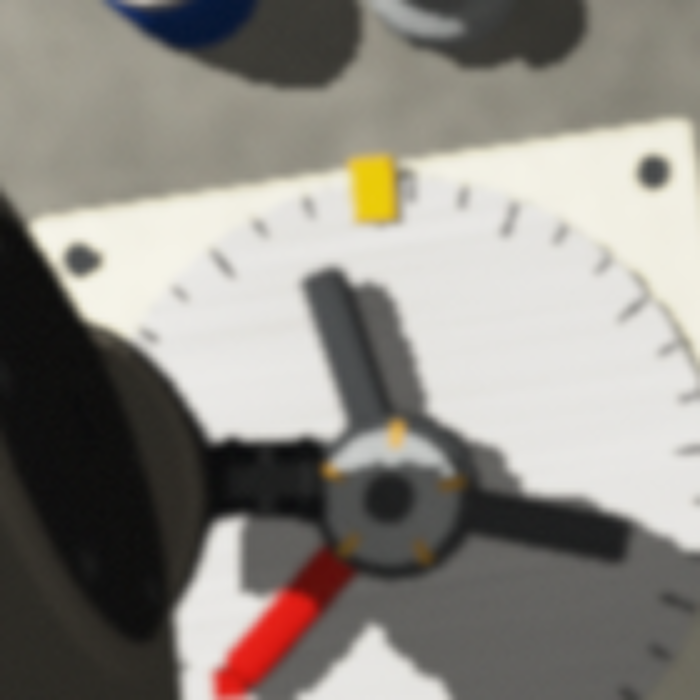

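Run:
```python
from h import *
d=snap('wrist','w2'); print(proj(d,[[.557,.21,.073],[.557,.21,.087],[.557,.21,.1],[.547,.138,.109],[.547,.138,.06]]).round(1).tolist(), arm.observe()['opening'])
```

```text
[[280.7, 241.4], [280.9, 251.7], [281.1, 262.8], [126.6, 252.0], [161.3, 217.4]] -9.775113322452941e-05
```

View pics/w2.png

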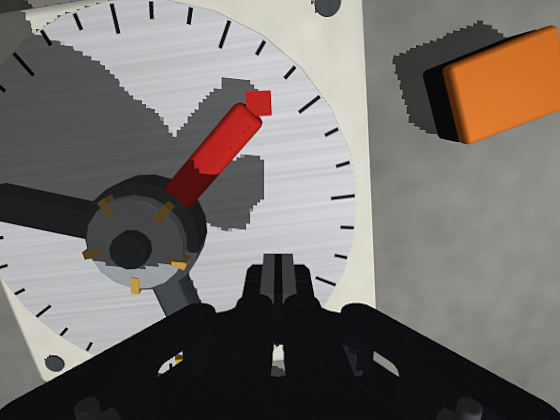

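View pics/wrist0.png

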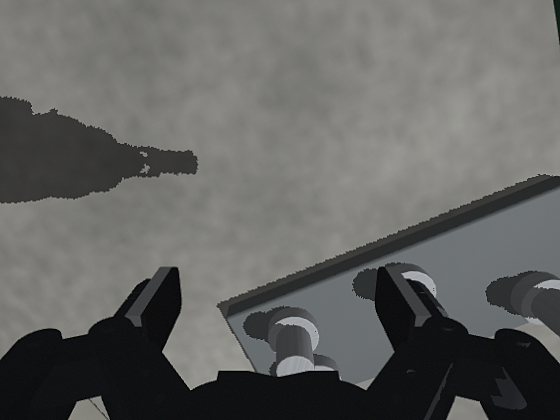

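Run:
```python
from h import *
dw,ds=load('w2'),load('s2'); print(np.round(dw['cam_to_world'],3).tolist())
for z in(.073,.085,.095,.105):
  print(z,[ (proj(dw,[[.557+s*.011,.21+t*.008,z]])[0].round(0).tolist(),proj(ds,[[.557+s*.011,.21+t*.008,z]])[0].round(0).tolist()) for s in(-1,1) for t in (-1,1)])
crop('s2',190,270,140,220,8)
crop('w2',230,330,230,330,6)
```

```text
[[0.0, -0.954, -0.299, 0.481], [1.0, -0.0, 0.001, 0.208], [-0.001, -0.299, 0.954, 0.251], [0.0, 0.0, 0.0, 1.0]]
0.073 [([267.0, 223.0], [226.0, 204.0]), ([295.0, 223.0], [221.0, 200.0]), ([267.0, 259.0], [233.0, 198.0]), ([294.0, 259.0], [228.0, 195.0])]
0.085 [([266.0, 231.0], [225.0, 200.0]), ([296.0, 231.0], [220.0, 196.0]), ([266.0, 268.0], [233.0, 195.0]), ([295.0, 268.0], [228.0, 191.0])]
0.095 [([265.0, 238.0], [225.0, 197.0]), ([297.0, 238.0], [220.0, 193.0]), ([266.0, 278.0], [233.0, 192.0]), ([296.0, 278.0], [228.0, 188.0])]
0.105 [([264.0, 247.0], [225.0, 194.0]), ([298.0, 247.0], [220.0, 190.0]), ([265.0, 288.0], [233.0, 188.0]), ([297.0, 288.0], [228.0, 184.0])]
```

View pics/s2_c190_140.png

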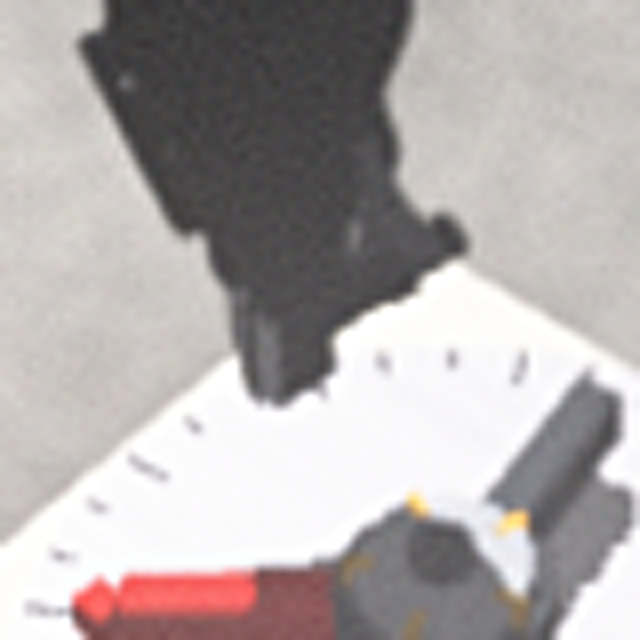

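View pics/w2_c230_230.png

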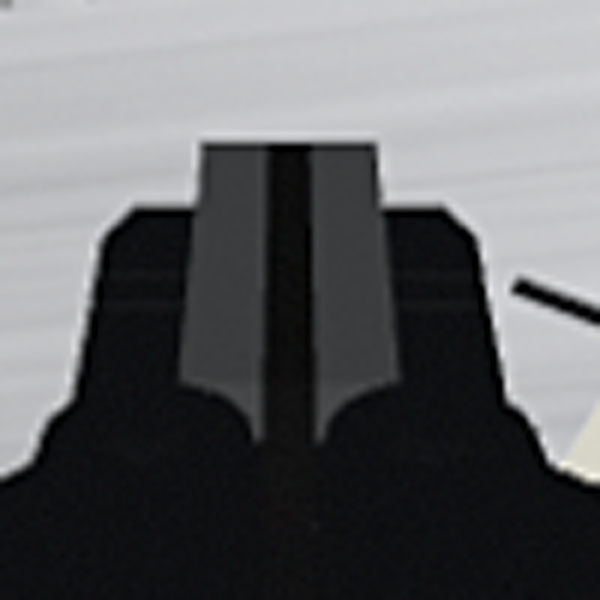

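Run:
```python
from h import *
def ray(f,uv):
    d=load(f); a=unproj(d,uv,0.)[0]; o=np.array(d['cam_to_world'])[:3,3]; v=a-o; return o,v/np.linalg.norm(v)
def tri(L):
    A=np.zeros((3,3));b=np.zeros(3)
    for f,uv in L:
        o,v=ray(f,uv);P=np.eye(3)-np.outer(v,v);A+=P;b+=P@o
    x=np.linalg.solve(A,b); return x,[np.linalg.norm((np.eye(3)-np.outer(v,v))@(x-o)) for o,v in [ray(*l) for l in L]]
print('knuckle',tri([('t2',(235.5,246)),('s2',(247,171))]))
print('tip front center',tri([('w2',(278.5,254)),('s2',(224,190))]))
print('knuckle w',tri([('w2',(213,318)),('s2',(247,171))]))
```

```text
knuckle (array([0.55705014, 0.14285166, 0.20863526]), [np.float64(0.0016062571051520657), np.float64(0.0016062571051520948)])
tip front center (array([0.54906639, 0.20863026, 0.10819172]), [np.float64(0.0007086199676102207), np.float64(0.0007086199676103104)])
knuckle w (array([0.5800065 , 0.18257956, 0.14290477]), [np.float64(0.017557853250209813), np.float64(0.017557853250209966)])
```

Emit:
step_arm([
  {"dx": 0.006, "dy": 0, "dz": 0, "ax": 0, "ay": 0, "az": 0, "grip": 0},
  {"dx": 0.006, "dy": 0, "dz": 0, "ax": 0, "ay": 0, "az": 0, "grip": 0},
  {"dx": 0.006, "dy": 0, "dz": 0, "ax": 0, "ay": 0, "az": 0, "grip": 0},
  {"dx": 0.005, "dy": 0, "dz": 0, "ax": 0, "ay": 0, "az": 0, "grip": 0},
  {"dx": 0, "dy": 0, "dz": 0, "ax": 0, "ay": 0, "az": 0, "grip": 0},
  {"dx": 0, "dy": 0, "dz": 0, "ax": 0, "ay": 0, "az": 0, "grip": 0},
  {"dx": 0, "dy": 0, "dz": 0, "ax": 0, "ay": 0, "az": 0, "grip": 0},
  {"dx": 0, "dy": 0, "dz": 0, "ax": 0, "ay": 0, "az": 0, "grip": 0},
])

```text
t: 5.07
position: [0.5562, 0.2097, 0.0641]
eef_rot: [[0.0, 0.0, 1.0], [0.0, 1.0, -0.0], [-1.0, 0.0, 0.0]]
ft_force: [-0.7, -0.3, -0.4]
opening: -0.0002
```

Run:
```python
from h import *
snap('side','s3');snap('wrist','w3')
crop('s3',180,300,130,230,6)
crop('w3',180,380,200,350,4)
```

```text
(no output)
```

View pics/s3_c180_130.png

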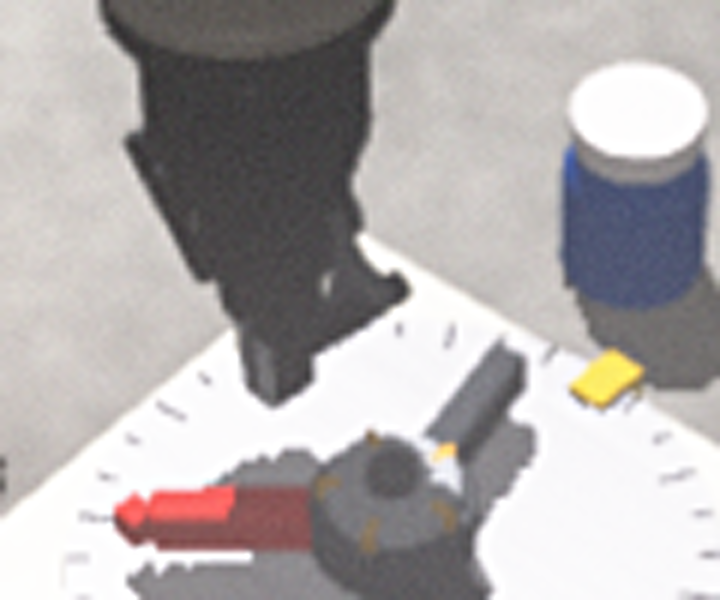

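View pics/w3_c180_200.png

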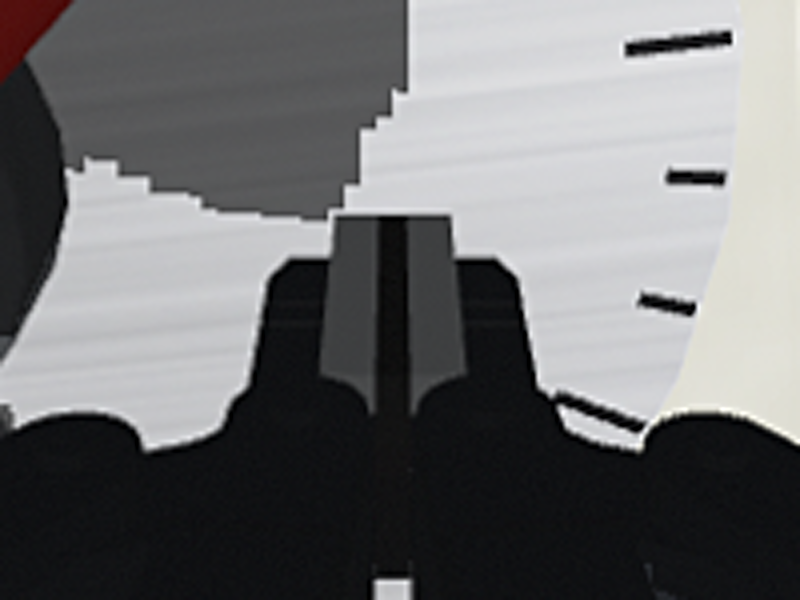

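Emit:
step_arm([
  {"dx": 0.003, "dy": 0, "dz": 0, "ax": 0, "ay": 0, "az": 0, "grip": 0},
  {"dx": 0.003, "dy": 0, "dz": 0, "ax": 0, "ay": 0, "az": 0, "grip": 0},
  {"dx": 0.002, "dy": 0, "dz": 0, "ax": 0, "ay": 0, "az": 0, "grip": 0},
  {"dx": 0, "dy": -0.001, "dz": 0.004, "ax": 0, "ay": 0, "az": 0, "grip": 0},
  {"dx": 0, "dy": -0.0014, "dz": 0.007, "ax": 0, "ay": 0, "az": 0, "grip": 0},
  {"dx": 0, "dy": -0.0021, "dz": 0.0069, "ax": 0, "ay": 0, "az": 0, "grip": 0},
  {"dx": 0, "dy": -0.0027, "dz": 0.0066, "ax": 0, "ay": 0, "az": 0, "grip": 0},
  {"dx": 0, "dy": -0.0034, "dz": 0.0063, "ax": 0, "ay": 0, "az": 0, "grip": 0},
])

```text
t: 5.83
position: [0.5879, 0.1987, 0.056]
eef_rot: [[0.0, 0.0, 1.0], [-0.0, 1.0, -0.0], [-1.0, -0.0, 0.0]]
ft_force: [0.4, -0.6, 0.3]
opening: -0.0
```

Run:
```python
import numpy as np
from h import *
p0=arm.observe()['position'][:2]; C=np.array([.547,.138]); v=p0-C; print(p0,np.degrees(np.arctan2(v[1],v[0])),np.hypot(*v))
a0=np.arctan2(v[1],v[0]); a=np.linspace(a0,np.radians(-78),25); p=C+.072*np.c_[np.cos(a),np.sin(a)]; p[0]=p0
for d in np.diff(p,axis=0): print('dz %.4f dy %.4f'%tuple(d))
```

```text
[0.58792528 0.19870491] 56.01342922918201 0.07321177760074167
dz 0.0049 dy -0.0052
dz 0.0052 dy -0.0047
dz 0.0047 dy -0.0052
dz 0.0042 dy -0.0056
dz 0.0036 dy -0.0060
dz 0.0030 dy -0.0063
dz 0.0024 dy -0.0066
dz 0.0017 dy -0.0068
dz 0.0010 dy -0.0069
dz 0.0004 dy -0.0070
dz -0.0003 dy -0.0070
dz -0.0010 dy -0.0069
dz -0.0017 dy -0.0068
dz -0.0023 dy -0.0066
dz -0.0030 dy -0.0064
dz -0.0036 dy -0.0060
dz -0.0041 dy -0.0057
dz -0.0047 dy -0.0052
dz -0.0052 dy -0.0048
dz -0.0056 dy -0.0042
dz -0.0060 dy -0.0037
dz -0.0063 dy -0.0031
dz -0.0066 dy -0.0024
dz -0.0068 dy -0.0018
```

Emit:
step_arm([
  {"dx": 0, "dy": -0.0045, "dz": 0.0047, "ax": 0, "ay": 0, "az": 0, "grip": 0},
  {"dx": 0, "dy": -0.0047, "dz": 0.0052, "ax": 0, "ay": 0, "az": 0, "grip": 0},
  {"dx": 0, "dy": -0.0052, "dz": 0.0047, "ax": 0, "ay": 0, "az": 0, "grip": 0},
  {"dx": 0, "dy": -0.0056, "dz": 0.0042, "ax": 0, "ay": 0, "az": 0, "grip": 0},
  {"dx": 0, "dy": -0.006, "dz": 0.0036, "ax": 0, "ay": 0, "az": 0, "grip": 0},
  {"dx": 0, "dy": -0.0063, "dz": 0.003, "ax": 0, "ay": 0, "az": 0, "grip": 0},
  {"dx": 0, "dy": -0.0066, "dz": 0.0024, "ax": 0, "ay": 0, "az": 0, "grip": 0},
  {"dx": 0, "dy": -0.0068, "dz": 0.0017, "ax": 0, "ay": 0, "az": 0, "grip": 0},
])

```text
t: 6.5
position: [0.6164, 0.1528, 0.0559]
eef_rot: [[-0.0, -0.0, 1.0], [0.0, 1.0, 0.0], [-1.0, 0.0, -0.0]]
ft_force: [-2.1, 3.4, -0.2]
opening: -0.0
```

Run:
```python
from h import *
o=arm.observe();print(o['t'],o['position'],o['ft_force'])
snap('side','s4');snap('top','t4')
crop('s4',150,350,130,280,4)
```

```text
6.5 [0.6164119  0.15284552 0.05585605] [-2.11238105  3.44200357 -0.24680908]
```

View pics/s4_c150_130.png

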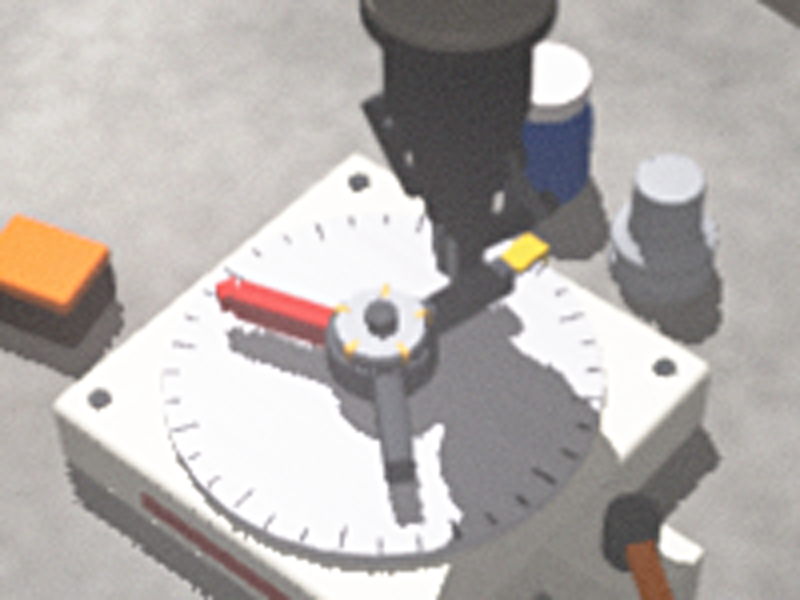

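View pics/t4.png

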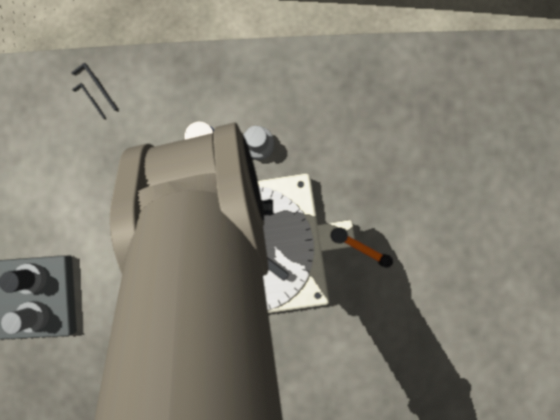

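Emit:
step_arm([
  {"dx": 0, "dy": -0.0069, "dz": 0.001, "ax": 0, "ay": 0, "az": 0, "grip": 0},
  {"dx": 0, "dy": -0.007, "dz": 0.0004, "ax": 0, "ay": 0, "az": 0, "grip": 0},
  {"dx": 0, "dy": -0.007, "dz": -0.0003, "ax": 0, "ay": 0, "az": 0, "grip": 0},
  {"dx": 0, "dy": -0.0069, "dz": -0.001, "ax": 0, "ay": 0, "az": 0, "grip": 0},
  {"dx": 0, "dy": -0.0068, "dz": -0.0017, "ax": 0, "ay": 0, "az": 0, "grip": 0},
  {"dx": 0, "dy": -0.0066, "dz": -0.0023, "ax": 0, "ay": 0, "az": 0, "grip": 0},
  {"dx": 0, "dy": -0.0064, "dz": -0.003, "ax": 0, "ay": 0, "az": 0, "grip": 0},
  {"dx": 0, "dy": -0.006, "dz": -0.0036, "ax": 0, "ay": 0, "az": 0, "grip": 0},
])

```text
t: 7.27
position: [0.6056, 0.0989, 0.056]
eef_rot: [[0.0, 0.0, 1.0], [-0.0, 1.0, -0.0], [-1.0, -0.0, 0.0]]
ft_force: [0.3, 2.3, -0.4]
opening: 0.0
```

Emit:
step_arm([
  {"dx": 0, "dy": -0.0057, "dz": -0.0041, "ax": 0, "ay": 0, "az": 0, "grip": 0},
  {"dx": 0, "dy": -0.0052, "dz": -0.0047, "ax": 0, "ay": 0, "az": 0, "grip": 0},
  {"dx": 0, "dy": -0.0048, "dz": -0.0052, "ax": 0, "ay": 0, "az": 0, "grip": 0},
  {"dx": 0, "dy": -0.0042, "dz": -0.0056, "ax": 0, "ay": 0, "az": 0, "grip": 0},
  {"dx": 0, "dy": -0.0037, "dz": -0.006, "ax": 0, "ay": 0, "az": 0, "grip": 0},
  {"dx": 0, "dy": -0.0031, "dz": -0.0063, "ax": 0, "ay": 0, "az": 0, "grip": 0},
  {"dx": 0, "dy": -0.001, "dz": -0.003, "ax": 0, "ay": 0, "az": 0, "grip": 0},
  {"dx": 0, "dy": 0, "dz": 0, "ax": 0, "ay": 0, "az": 0, "grip": 0},
])

```text
t: 7.93
position: [0.5701, 0.0716, 0.056]
eef_rot: [[-0.0, 0.0, 1.0], [-0.0, 1.0, -0.0], [-1.0, -0.0, -0.0]]
ft_force: [0.1, -0.4, 0.0]
opening: -0.0002
```

Run:
```python
from h import *
o=arm.observe();print(o['t'],o['position'],o['ft_force'])
snap('side','s5');snap('top','t5')
crop('s5',150,350,130,280,4);crop('t5',170,310,150,290,5)
```

```text
7.9333 [0.57007681 0.07159279 0.05596919] [ 0.11559224 -0.43188244  0.03090887]
```

View pics/s5_c150_130.png

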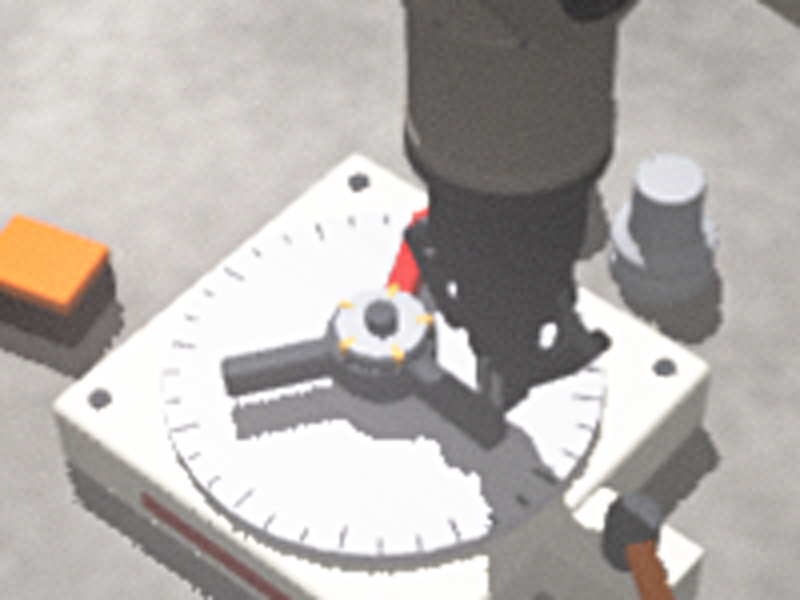

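View pics/t5_c170_150.png

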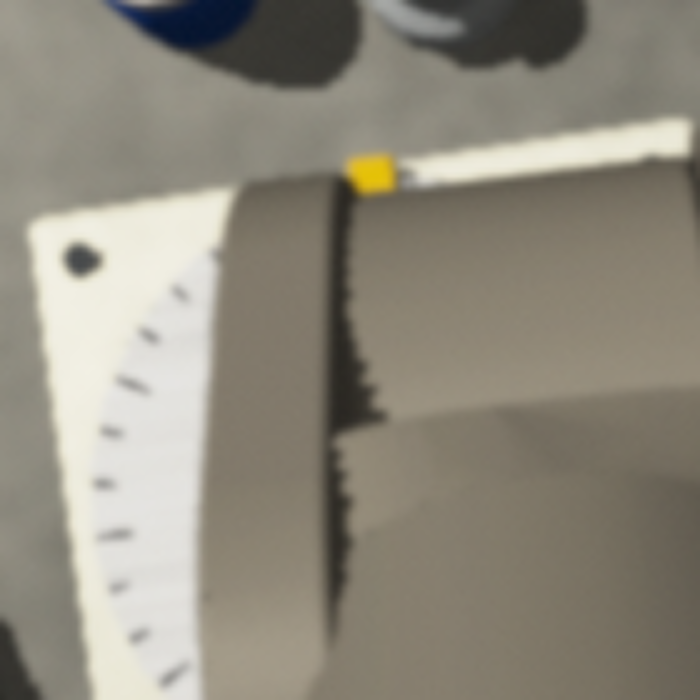

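```bash
cat >> h.py <<'E'
C=np.array([.547,.138])
def ang(f,uv,z):
    p=unproj(load(f),uv,z)[0][:2]-C; return np.degrees(np.arctan2(p[1],p[0])),np.hypot(*p)
E
python3 - <<'E'
from h import *
c=lambda x,y:[150+x/4-.4,130+y/4-.4]
print(ang('s5',c(230,362),.092),ang('s5',c(493,428),.092),ang('s5',c(380,300),.1))
print(unproj(load('s5'),c(380,315),.109),unproj(load('s5'),c(380,325),.1))
E
```

```text
(np.float64(148.26597933081558), np.float64(0.08067366702738389)) (np.float64(-89.97587606791335), np.float64(0.08188655569631278)) (np.float64(53.02648633342437), np.float64(0.019413937403337144))
[[0.54664023 0.13980408 0.109     ]] [[0.54710295 0.14067964 0.1       ]]
```

Emit:
step_arm([
  {"dx": 0, "dy": -0.001, "dz": -0.004, "ax": 0, "ay": 0, "az": 0, "grip": 0},
  {"dx": 0, "dy": -0.002, "dz": -0.004, "ax": 0, "ay": 0, "az": 0, "grip": 0},
  {"dx": 0, "dy": -0.0015, "dz": -0.004, "ax": 0, "ay": 0, "az": 0, "grip": 0},
  {"dx": 0, "dy": -0.001, "dz": -0.004, "ax": 0, "ay": 0, "az": 0, "grip": 0},
  {"dx": 0, "dy": 0, "dz": -0.004, "ax": 0, "ay": 0, "az": 0, "grip": 0},
  {"dx": 0, "dy": 0, "dz": 0, "ax": 0, "ay": 0, "az": 0, "grip": 0},
  {"dx": 0, "dy": 0, "dz": 0, "ax": 0, "ay": 0, "az": 0, "grip": 0},
  {"dx": 0, "dy": 0, "dz": 0, "ax": 0, "ay": 0, "az": 0, "grip": 0},
])

```text
t: 8.7
position: [0.5507, 0.0665, 0.0559]
eef_rot: [[-0.0, 0.0, 1.0], [-0.0, 1.0, -0.0], [-1.0, -0.0, -0.0]]
ft_force: [-0.3, -0.5, -0.3]
opening: -0.0003
```

Run:
```python
from h import *
o=arm.observe();print(o['t'],o['position'],o['ft_force'])
snap('side','s6');snap('wrist','w6')
crop('s6',170,330,150,280,5)
```

```text
8.7 [0.55068434 0.06647422 0.05586906] [-0.3355068  -0.45717895 -0.32840118]
```

View pics/s6_c170_150.png

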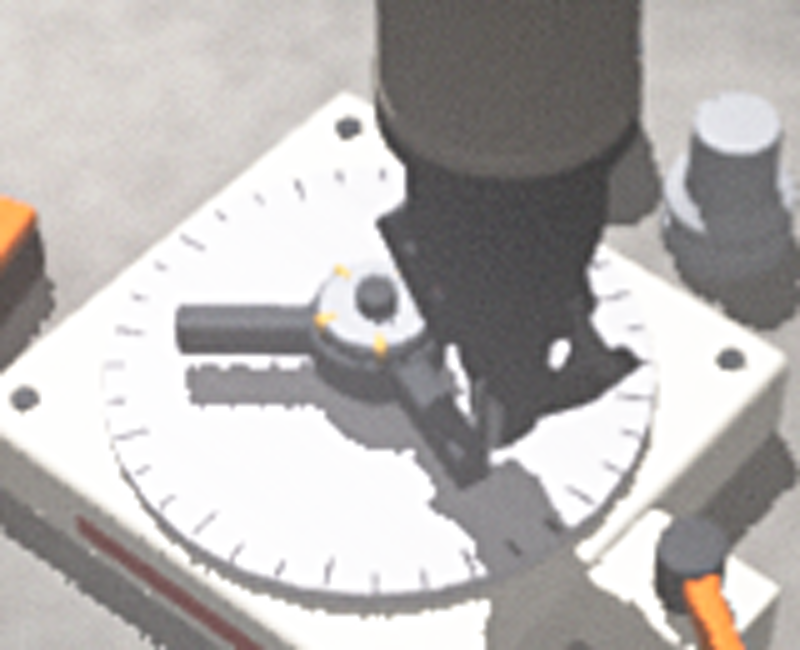

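View pics/w6.png

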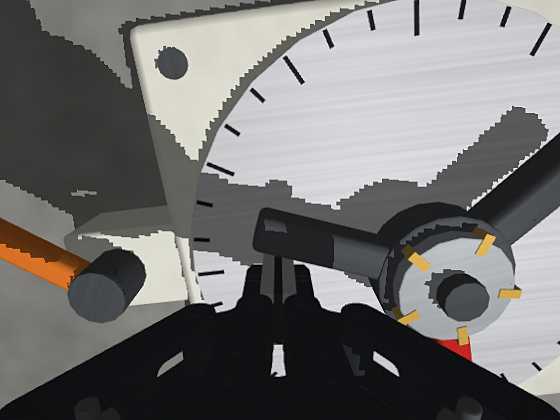

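Run:
```python
from h import *
c=lambda x,y:[170+x/5-.4,150+y/5-.4]
print(ang('s6',c(180,317),.092),ang('s6',c(475,455),.092))
# wrist: spoke top edges
for e in [((265,208),(385,245)),((256,246),(378,278))]:
    p=unproj(load('w6'),e,.092)[:,:2]; v=p[0]-p[1]; print(np.degrees(np.arctan2(v[1],v[0])))
print(ang('w6',(262,225),.092), unproj(load('w6'),(462,297),.109))
```

```text
(np.float64(134.56927834227946), np.float64(0.08351027457792658)) (np.float64(-103.72345219398204), np.float64(0.0801300241433836))
-107.9284365226589
-105.99373855777777
(np.float64(-107.67896487008106), np.float64(0.08261031913178192)) [[0.54484933 0.13603818 0.109     ]]
```

Emit:
step_arm([
  {"dx": 0, "dy": 0, "dz": -0.003, "ax": 0, "ay": 0, "az": 0, "grip": 0},
  {"dx": 0, "dy": 0, "dz": -0.003, "ax": 0, "ay": 0, "az": 0, "grip": 0},
  {"dx": 0, "dy": 0, "dz": -0.003, "ax": 0, "ay": 0, "az": 0, "grip": 0},
  {"dx": 0, "dy": 0, "dz": -0.002, "ax": 0, "ay": 0, "az": 0, "grip": 0},
  {"dx": 0, "dy": 0, "dz": 0, "ax": 0, "ay": 0, "az": 0, "grip": 0},
  {"dx": 0, "dy": 0, "dz": 0, "ax": 0, "ay": 0, "az": 0, "grip": 0},
  {"dx": 0, "dy": 0, "dz": 0, "ax": 0, "ay": 0, "az": 0, "grip": 0},
  {"dx": 0, "dy": 0, "dz": 0, "ax": 0, "ay": 0, "az": 0, "grip": 0},
])

```text
t: 9.47
position: [0.5397, 0.0665, 0.0558]
eef_rot: [[-0.0, 0.0, 1.0], [-0.0, 1.0, -0.0], [-1.0, -0.0, -0.0]]
ft_force: [0.0, -0.5, -0.4]
opening: 0.0001
```

Run:
```python
from h import *
o=arm.observe();print(o['t'],o['position'],o['ft_force'])
snap('wrist','w7');snap('side','s7')
crop('s7',170,330,150,280,5)
```

```text
9.4667 [0.53974113 0.06645757 0.05582441] [ 4.48885077e-04 -4.78061928e-01 -3.56549075e-01]
```

View pics/w7.png

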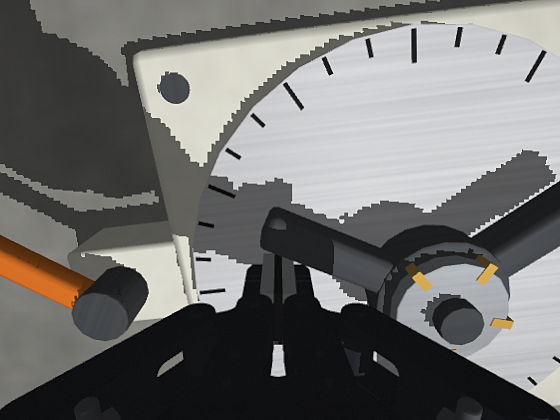

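View pics/s7_c170_150.png

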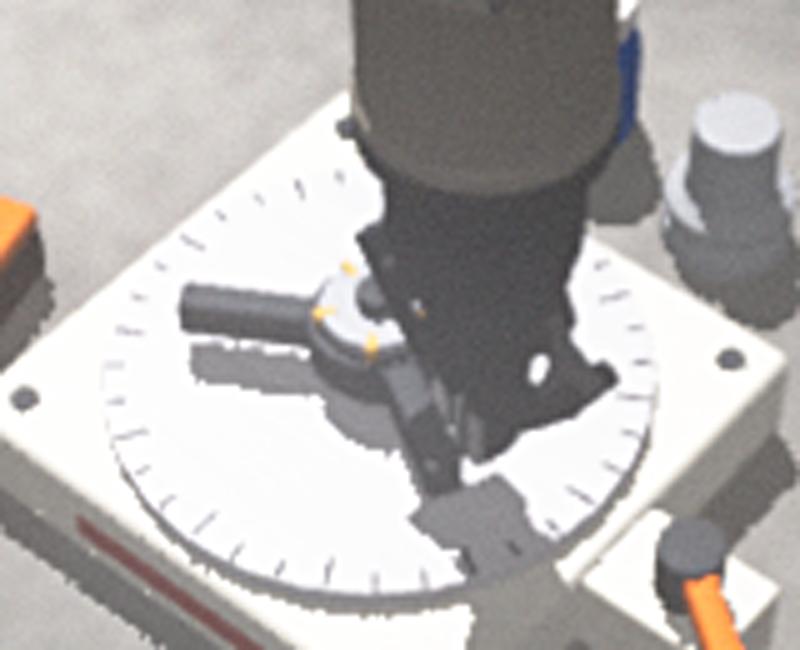

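Emit:
step_arm([
  {"dx": 0, "dy": 0, "dz": 0.006, "ax": 0, "ay": 0, "az": 0, "grip": 0},
  {"dx": 0, "dy": -0.003, "dz": 0.006, "ax": 0, "ay": 0, "az": 0, "grip": 0},
  {"dx": -0.02, "dy": 0, "dz": 0, "ax": 0, "ay": 0, "az": 0, "grip": 0},
  {"dx": -0.03, "dy": 0, "dz": 0, "ax": 0, "ay": 0, "az": 0, "grip": 0},
  {"dx": -0.03, "dy": 0, "dz": 0, "ax": 0, "ay": 0, "az": 0, "grip": 0},
  {"dx": -0.02, "dy": -0.02, "dz": -0.005, "ax": 0, "ay": 0, "az": 0, "grip": 0},
  {"dx": 0, "dy": -0.03, "dz": -0.01, "ax": 0, "ay": 0, "az": 0, "grip": 0},
  {"dx": 0, "dy": -0.03, "dz": -0.015, "ax": 0, "ay": 0, "az": 0, "grip": 0},
])

```text
t: 10.23
position: [0.5236, -0.017, 0.1574]
eef_rot: [[0.003, -0.001, 1.0], [0.0, 1.0, 0.001], [-1.0, 0.0, 0.003]]
ft_force: [0.8, -0.9, -0.2]
opening: 0.0001
```

Emit:
step_arm([
  {"dx": 0, "dy": -0.03, "dz": -0.015, "ax": 0, "ay": 0, "az": 0, "grip": 0},
  {"dx": 0, "dy": -0.03, "dz": -0.015, "ax": 0, "ay": 0, "az": 0, "grip": 0},
  {"dx": 0, "dy": -0.03, "dz": -0.015, "ax": 0, "ay": 0, "az": 0, "grip": 0},
  {"dx": 0, "dy": -0.025, "dz": -0.015, "ax": 0, "ay": 0, "az": 0, "grip": 0},
  {"dx": 0, "dy": -0.02, "dz": -0.015, "ax": 0, "ay": 0, "az": 0, "grip": 0},
  {"dx": 0, "dy": 0, "dz": 0, "ax": 0, "ay": 0, "az": 0, "grip": 0},
  {"dx": 0, "dy": 0, "dz": 0, "ax": 0, "ay": 0, "az": 0, "grip": 0},
  {"dx": 0, "dy": 0, "dz": 0, "ax": 0, "ay": 0, "az": 0, "grip": 0},
])

```text
t: 10.9
position: [0.4476, -0.1513, 0.1561]
eef_rot: [[0.0, 0.0, 1.0], [-0.0, 1.0, -0.0], [-1.0, -0.0, 0.0]]
ft_force: [0.6, 0.8, 0.3]
opening: -0.0001
```

Run:
```python
from h import *
o=arm.observe();print(o['t'],o['position'],o['ft_force'])
snap('side','s8');snap('top','t8')
crop('s8',150,350,130,310,4);crop('t8',170,420,110,330,3.2)
```

```text
10.9 [ 0.44762366 -0.15132921  0.15611861] [0.55344407 0.80640985 0.27849164]
```

View pics/s8_c150_130.png

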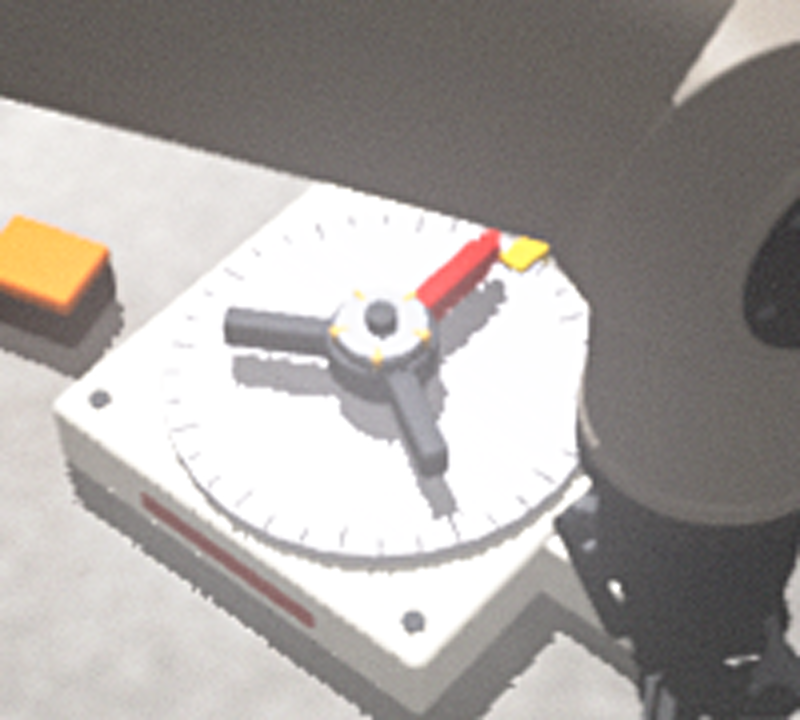

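View pics/t8_c170_110.png

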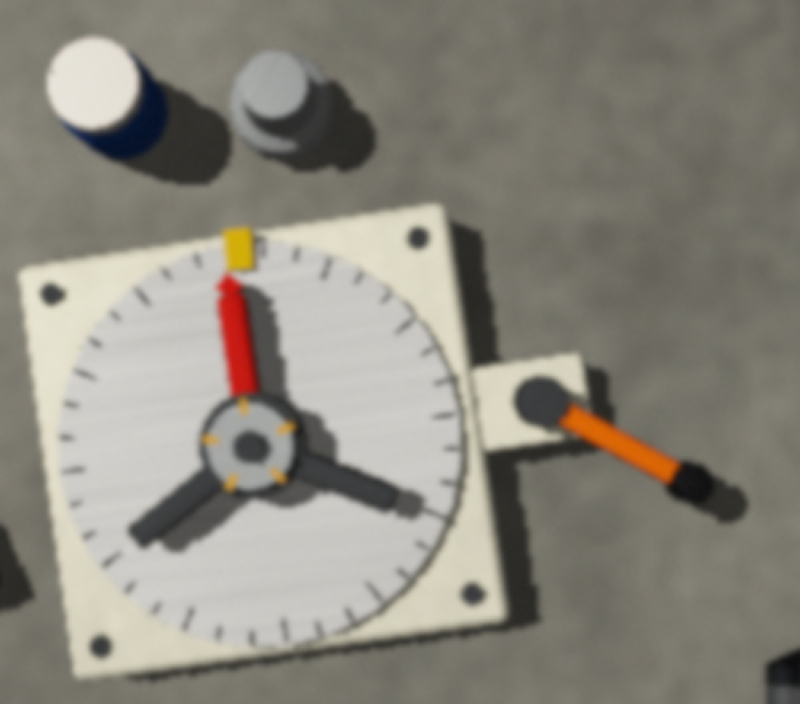

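Run:
```python
from h import *
im=cv2.imread('pics/t8.png').astype(int); b,g,r=im[...,0],im[...,1],im[...,2]
m=(r>130)&(g<70)&(b<70); ys,xs=np.nonzero(m[180:260,200:290]); pts=np.c_[xs+200,ys+180]
d=load('t8'); p=unproj(d,pts,.088)[:,:2]; print(len(p))
c=p.mean(0); u=np.linalg.svd(p-c)[2][0]; print('axis dir',np.degrees(np.arctan2(*(u*np.sign(u[0]))[::-1])),'centroid ang',np.degrees(np.arctan2(*(c-C)[::-1])))
c2=lambda x,y:[170+x/3.2-.34,110+y/3.2-.34]
print('tip',ang('t8',c2(228,277),.082),'hubC',unproj(d,c2(251,447),.1))
print('mark',ang('t8',[244.46,186.97],.064),ang('t8',c2(239,268),.064),ang('t8',c2(238,230),.064))
```

```text
242
axis dir 7.059852772903903 centroid ang 7.3633498250647476
tip (np.float64(7.566879745287634), np.float64(0.09511123157221549)) hubC [[0.54596331 0.13750806 0.1       ]]
mark (np.float64(3.9700979261961935), np.float64(0.1132432385925161)) (np.float64(4.694268013490845), np.float64(0.10133055304462131)) (np.float64(3.916157108983757), np.float64(0.12341452090907919))
```

Emit:
step_arm([
  {"dx": 0, "dy": 0.027, "dz": 0.013, "ax": 0, "ay": 0, "az": 0, "grip": 0},
  {"dx": 0, "dy": 0.027, "dz": 0.013, "ax": 0, "ay": 0, "az": 0, "grip": 0},
  {"dx": 0, "dy": 0.027, "dz": 0.013, "ax": 0, "ay": 0, "az": 0, "grip": 0},
  {"dx": 0, "dy": 0.027, "dz": 0.013, "ax": 0, "ay": 0, "az": 0, "grip": 0},
  {"dx": 0, "dy": 0.027, "dz": 0.013, "ax": 0, "ay": 0, "az": 0, "grip": 0},
  {"dx": 0, "dy": 0.027, "dz": 0.013, "ax": 0, "ay": 0, "az": 0, "grip": 0},
  {"dx": 0, "dy": 0.027, "dz": 0.013, "ax": 0, "ay": 0, "az": 0, "grip": 0},
  {"dx": 0, "dy": 0.026, "dz": 0.015, "ax": 0, "ay": 0, "az": 0, "grip": 0},
])

```text
t: 11.67
position: [0.5533, 0.0663, 0.1557]
eef_rot: [[-0.0, -0.002, 1.0], [0.0, 1.0, 0.002], [-1.0, 0.0, -0.0]]
ft_force: [-0.3, -0.9, -0.0]
opening: 0.0
```

Emit:
step_arm([
  {"dx": 0, "dy": 0, "dz": 0, "ax": 0, "ay": 0, "az": 0, "grip": 0},
  {"dx": 0, "dy": 0, "dz": 0, "ax": 0, "ay": 0, "az": 0, "grip": 0},
  {"dx": 0.03, "dy": 0, "dz": 0, "ax": 0, "ay": 0, "az": 0, "grip": 0},
  {"dx": 0.03, "dy": 0, "dz": 0, "ax": 0, "ay": 0, "az": 0, "grip": 0},
  {"dx": 0.025, "dy": 0, "dz": 0, "ax": 0, "ay": 0, "az": 0, "grip": 0},
  {"dx": 0.015, "dy": 0, "dz": 0, "ax": 0, "ay": 0, "az": 0, "grip": 0},
  {"dx": 0, "dy": 0, "dz": 0, "ax": 0, "ay": 0, "az": 0, "grip": 0},
  {"dx": 0, "dy": 0, "dz": 0, "ax": 0, "ay": 0, "az": 0, "grip": 0},
])

```text
t: 12.33
position: [0.5524, 0.063, 0.0557]
eef_rot: [[-0.002, 0.001, 1.0], [-0.001, 1.0, -0.001], [-1.0, -0.001, -0.002]]
ft_force: [0.2, 0.1, 0.6]
opening: -0.0
```

Emit:
step_arm([
  {"dx": 0, "dy": 0.0035, "dz": -0.003, "ax": 0, "ay": 0, "az": 0, "grip": 0},
  {"dx": 0, "dy": 0, "dz": -0.004, "ax": 0, "ay": 0, "az": 0, "grip": 0},
  {"dx": 0, "dy": 0, "dz": -0.004, "ax": 0, "ay": 0, "az": 0, "grip": 0},
  {"dx": 0, "dy": 0, "dz": -0.002, "ax": 0, "ay": 0, "az": 0, "grip": 0},
  {"dx": 0, "dy": 0, "dz": -0.002, "ax": 0, "ay": 0, "az": 0, "grip": 0},
  {"dx": 0, "dy": 0, "dz": -0.0015, "ax": 0, "ay": 0, "az": 0, "grip": 0},
  {"dx": 0, "dy": 0, "dz": 0, "ax": 0, "ay": 0, "az": 0, "grip": 0},
  {"dx": 0, "dy": 0, "dz": 0, "ax": 0, "ay": 0, "az": 0, "grip": 0},
])

```text
t: 13.0
position: [0.5365, 0.067, 0.0561]
eef_rot: [[0.0, 0.0, 1.0], [0.0, 1.0, -0.0], [-1.0, 0.0, 0.0]]
ft_force: [1.5, 0.6, 0.9]
opening: -0.0001
```

Emit:
step_arm([
  {"dx": 0, "dy": 0, "dz": 0.006, "ax": 0, "ay": 0, "az": 0, "grip": 0},
  {"dx": 0, "dy": -0.003, "dz": 0.006, "ax": 0, "ay": 0, "az": 0, "grip": 0},
  {"dx": -0.02, "dy": 0, "dz": 0, "ax": 0, "ay": 0, "az": 0, "grip": 0},
  {"dx": -0.03, "dy": 0, "dz": 0, "ax": 0, "ay": 0, "az": 0, "grip": 0},
  {"dx": -0.03, "dy": 0, "dz": 0, "ax": 0, "ay": 0, "az": 0, "grip": 0},
  {"dx": -0.02, "dy": -0.02, "dz": -0.005, "ax": 0, "ay": 0, "az": 0, "grip": 0},
  {"dx": 0, "dy": -0.03, "dz": -0.01, "ax": 0, "ay": 0, "az": 0, "grip": 0},
  {"dx": 0, "dy": -0.03, "dz": -0.015, "ax": 0, "ay": 0, "az": 0, "grip": 0},
])

```text
t: 13.67
position: [0.52, -0.0166, 0.1572]
eef_rot: [[0.003, -0.002, 1.0], [0.0, 1.0, 0.002], [-1.0, 0.0, 0.003]]
ft_force: [-0.1, -0.4, 0.3]
opening: -0.0001
```

Emit:
step_arm([
  {"dx": 0, "dy": -0.03, "dz": -0.015, "ax": 0, "ay": 0, "az": 0, "grip": 0},
  {"dx": 0, "dy": -0.03, "dz": -0.015, "ax": 0, "ay": 0, "az": 0, "grip": 0},
  {"dx": 0, "dy": -0.03, "dz": -0.015, "ax": 0, "ay": 0, "az": 0, "grip": 0},
  {"dx": 0, "dy": -0.025, "dz": -0.015, "ax": 0, "ay": 0, "az": 0, "grip": 0},
  {"dx": 0, "dy": -0.02, "dz": -0.01, "ax": 0, "ay": 0, "az": 0, "grip": 0},
  {"dx": 0, "dy": 0, "dz": 0, "ax": 0, "ay": 0, "az": 0, "grip": 0},
  {"dx": 0, "dy": 0, "dz": 0, "ax": 0, "ay": 0, "az": 0, "grip": 0},
  {"dx": 0, "dy": 0, "dz": 0, "ax": 0, "ay": 0, "az": 0, "grip": 0},
])

```text
t: 14.33
position: [0.4489, -0.1508, 0.156]
eef_rot: [[0.0, 0.0, 1.0], [-0.0, 1.0, -0.0], [-1.0, -0.0, 0.0]]
ft_force: [0.4, 0.1, 0.0]
opening: -0.0002
```

```bash
cat > chk.py <<'E'
from h import *
import sys
f=sys.argv[1]
o=arm.observe();print(o['t'],o['position'],o['ft_force'])
snap('top',f); crop(f,170,420,110,330,3.2)
im=cv2.imread(f'pics/{f}.png').astype(int); b,g,r=im[...,0],im[...,1],im[...,2]
m=(r>130)&(g<70)&(b<70); ys,xs=np.nonzero(m[180:260,200:290]); pts=np.c_[xs+200,ys+180]
d=load(f); p=unproj(d,pts,.088)[:,:2]
c=p.mean(0); u=np.linalg.svd(p-c)[2][0]; print('axis dir',np.degrees(np.arctan2(*(u*np.sign(u[0]))[::-1])),'centroid ang',np.degrees(np.arctan2(*(c-C)[::-1])))
E
python3 chk.py t9
```

```text
14.3333 [ 0.44892392 -0.15079991  0.15597138] [0.35443709 0.11749477 0.00064647]
axis dir 4.058045910513142 centroid ang 5.009109880294537
```

View pics/t9_c170_110.png

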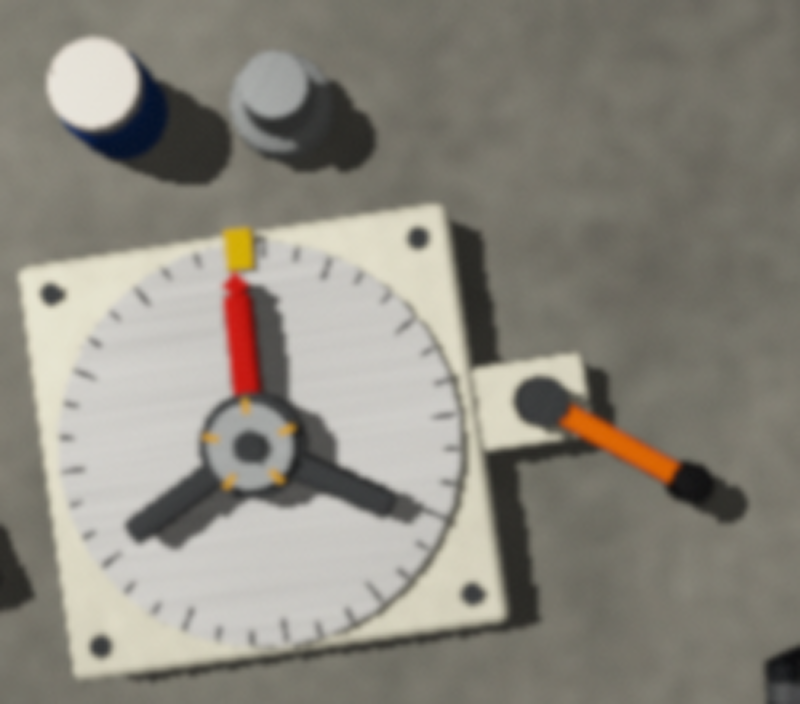

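Emit:
step_arm([
  {"dx": 0, "dy": 0.02, "dz": 0.01, "ax": 0, "ay": 0, "az": 0, "grip": 0},
  {"dx": 0, "dy": 0.022, "dz": 0.011, "ax": 0, "ay": 0, "az": 0, "grip": 0},
  {"dx": 0.03, "dy": 0, "dz": 0, "ax": 0, "ay": 0, "az": 0, "grip": 0},
  {"dx": 0.03, "dy": 0, "dz": 0, "ax": 0, "ay": 0, "az": 0, "grip": 0},
  {"dx": 0.03, "dy": 0, "dz": 0, "ax": 0, "ay": 0, "az": 0, "grip": 0},
  {"dx": 0.027, "dy": 0, "dz": 0, "ax": 0, "ay": 0, "az": 0, "grip": 0},
  {"dx": 0, "dy": 0, "dz": 0, "ax": 0, "ay": 0, "az": 0, "grip": 0},
  {"dx": 0, "dy": 0, "dz": 0, "ax": 0, "ay": 0, "az": 0, "grip": 0},
])

```text
t: 15.05
position: [0.4689, -0.1084, 0.0383]
eef_rot: [[-0.003, -0.001, 1.0], [-0.0, 1.0, 0.001], [-1.0, -0.0, -0.003]]
ft_force: [-0.1, -0.4, 0.6]
opening: -0.0
```

Run:
```python
from h import *
o=arm.observe();print(o['t'],o['position'],o['ft_force'])
snap('wrist','w10');snap('side','s10')
```

```text
15.05 [ 0.46887146 -0.10841816  0.03832176] [-0.11335012 -0.4147295   0.56956009]
```

View pics/w10.png

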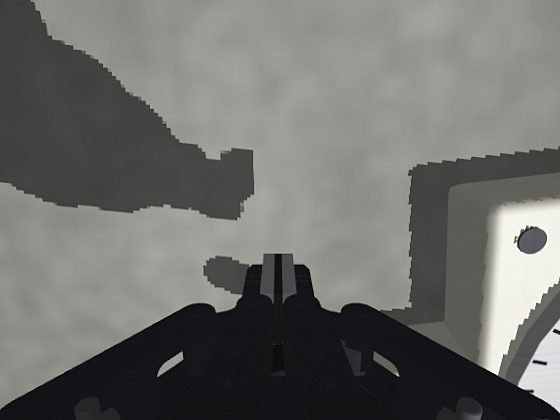

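View pics/s10.png

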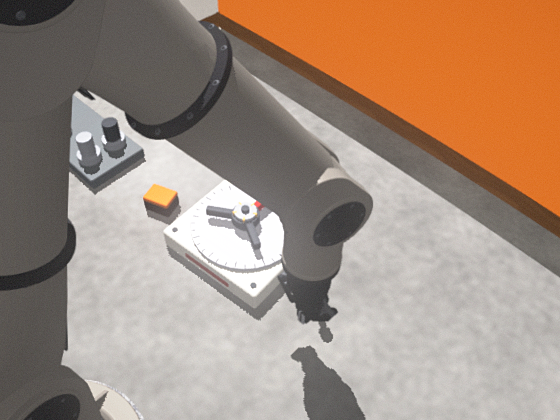

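Emit:
step_arm([
  {"dx": 0, "dy": 0, "dz": 0.009, "ax": 0, "ay": 0, "az": 0, "grip": 0},
  {"dx": 0, "dy": 0, "dz": 0.009, "ax": 0, "ay": 0, "az": 0, "grip": 0},
  {"dx": 0, "dy": 0, "dz": 0.009, "ax": 0, "ay": 0, "az": 0, "grip": 0},
  {"dx": 0, "dy": -0.003, "dz": 0.0085, "ax": 0, "ay": 0, "az": 0, "grip": 0},
  {"dx": 0, "dy": -0.0035, "dz": 0.0085, "ax": 0, "ay": 0, "az": 0, "grip": 0},
  {"dx": 0, "dy": -0.002, "dz": 0.009, "ax": 0, "ay": 0, "az": 0, "grip": 0},
  {"dx": 0, "dy": -0.0015, "dz": 0.009, "ax": 0, "ay": 0, "az": 0, "grip": 0},
  {"dx": 0, "dy": 0, "dz": 0, "ax": 0, "ay": 0, "az": 0, "grip": 0},
])

```text
t: 15.82
position: [0.5334, -0.1194, 0.0389]
eef_rot: [[0.001, 0.0, 1.0], [-0.0, 1.0, -0.0], [-1.0, -0.0, 0.001]]
ft_force: [-0.4, 0.8, -0.6]
opening: -0.0002
```

Run:
```python
from h import *
o=arm.observe();print(o['t'],o['position'],o['ft_force'])
snap('top','t11');snap('side','s11');crop('t11',230,430,180,330,4)
```

```text
15.8167 [ 0.53343306 -0.11939242  0.03894025] [-0.40076164  0.79946352 -0.55428162]
```

View pics/t11_c230_180.png

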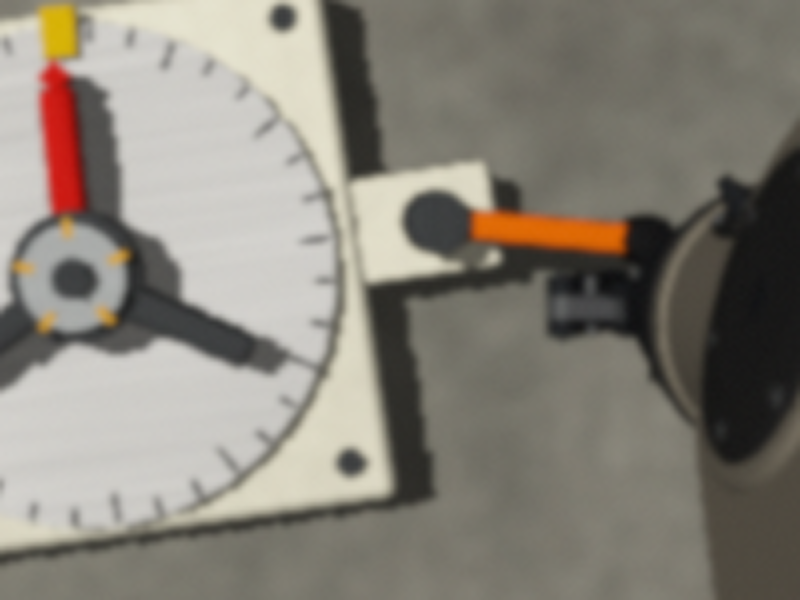

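View pics/s11.png

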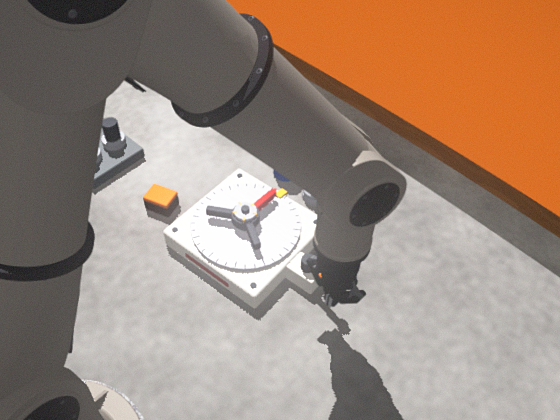

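Emit:
step_arm([
  {"dx": 0, "dy": 0, "dz": 0.008, "ax": 0, "ay": 0, "az": 0, "grip": 0},
  {"dx": 0, "dy": 0, "dz": 0.008, "ax": 0, "ay": 0, "az": 0, "grip": 0},
  {"dx": 0, "dy": 0.001, "dz": 0.007, "ax": 0, "ay": 0, "az": 0, "grip": 0},
  {"dx": 0, "dy": 0.001, "dz": 0.005, "ax": 0, "ay": 0, "az": 0, "grip": 0},
  {"dx": 0, "dy": 0.001, "dz": 0.004, "ax": 0, "ay": 0, "az": 0, "grip": 0},
  {"dx": 0, "dy": 0.001, "dz": 0.003, "ax": 0, "ay": 0, "az": 0, "grip": 0},
  {"dx": 0, "dy": 0, "dz": 0.001, "ax": 0, "ay": 0, "az": 0, "grip": 0},
  {"dx": 0, "dy": 0, "dz": 0, "ax": 0, "ay": 0, "az": 0, "grip": 0},
])

```text
t: 16.58
position: [0.5676, -0.1147, 0.0389]
eef_rot: [[0.0, -0.0, 1.0], [0.0, 1.0, 0.0], [-1.0, 0.0, 0.0]]
ft_force: [1.2, -0.8, 0.4]
opening: 0.0001
```

Run:
```python
from h import *
o=arm.observe();print(o['t'],o['position'],o['ft_force'])
snap('top','t12');crop('t12',230,430,180,330,4)
```

```text
16.5833 [ 0.56758597 -0.11470023  0.03885647] [ 1.23911046 -0.80815706  0.39076681]
```

View pics/t12_c230_180.png

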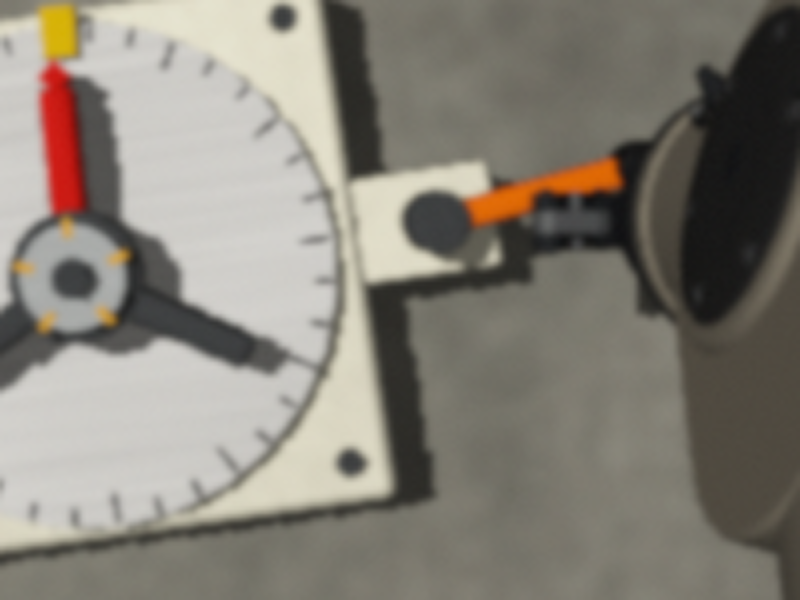

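Run:
```python
from h import *
c=lambda x,y:[230+x/4-.4,180+y/4-.4]
d=load('t12'); a=unproj(d,[c(437,221)],.075)[0]; 
for e in [((470,212),(612,172)),]:
    p=unproj(d,[c(478,214),c(618,172)],.072)[:,:2]; v=p[1]-p[0]; print(np.degrees(np.arctan2(v[1],v[0])))
p=unproj(d,[c(618,172)],.072)[0]; v=p-a; print(a,np.degrees(np.arctan2(v[1],v[0])))
```

```text
-74.70482500951557
[ 0.56729647 -0.02434094  0.075     ] -76.32919366898042
```

Emit:
step_arm([
  {"dx": 0, "dy": 0, "dz": 0.001, "ax": 0, "ay": 0, "az": 0, "grip": 0},
  {"dx": 0, "dy": 0, "dz": 0.001, "ax": 0, "ay": 0, "az": 0, "grip": 0},
  {"dx": 0, "dy": 0, "dz": 0.001, "ax": 0, "ay": 0, "az": 0, "grip": 0},
  {"dx": 0, "dy": 0, "dz": 0, "ax": 0, "ay": 0, "az": 0, "grip": 0},
  {"dx": 0, "dy": 0, "dz": 0, "ax": 0, "ay": 0, "az": 0, "grip": 0},
  {"dx": 0, "dy": 0, "dz": 0, "ax": 0, "ay": 0, "az": 0, "grip": 0},
  {"dx": 0, "dy": 0, "dz": 0, "ax": 0, "ay": 0, "az": 0, "grip": 0},
  {"dx": 0, "dy": 0, "dz": 0, "ax": 0, "ay": 0, "az": 0, "grip": 0},
])

```text
t: 17.3
position: [0.5704, -0.1151, 0.0389]
eef_rot: [[0.0, 0.0, 1.0], [-0.0, 1.0, -0.0], [-1.0, -0.0, 0.0]]
ft_force: [0.2, -0.6, -0.2]
opening: -0.0
```

Emit:
step_arm([
  {"dx": 0, "dy": 0, "dz": 0.001, "ax": 0, "ay": 0, "az": 0, "grip": 0},
  {"dx": 0, "dy": 0, "dz": 0.001, "ax": 0, "ay": 0, "az": 0, "grip": 0},
  {"dx": 0, "dy": 0, "dz": 0.001, "ax": 0, "ay": 0, "az": 0, "grip": 0},
  {"dx": 0, "dy": 0, "dz": 0, "ax": 0, "ay": 0, "az": 0, "grip": 0},
  {"dx": 0, "dy": 0, "dz": 0, "ax": 0, "ay": 0, "az": 0, "grip": 0},
  {"dx": 0, "dy": 0, "dz": 0, "ax": 0, "ay": 0, "az": 0, "grip": 0},
  {"dx": 0, "dy": 0, "dz": 0, "ax": 0, "ay": 0, "az": 0, "grip": 0},
  {"dx": 0, "dy": 0, "dz": 0, "ax": 0, "ay": 0, "az": 0, "grip": 0},
])

```text
t: 17.97
position: [0.5726, -0.1149, 0.0387]
eef_rot: [[-0.002, 0.0, 1.0], [0.0, 1.0, -0.0], [-1.0, 0.0, -0.002]]
ft_force: [-6.8, 1.1, 3.6]
opening: -0.0004
```

Emit:
step_arm([
  {"dx": 0, "dy": 0, "dz": 0.001, "ax": 0, "ay": 0, "az": 0, "grip": 0},
  {"dx": 0, "dy": 0, "dz": 0, "ax": 0, "ay": 0, "az": 0, "grip": 0},
  {"dx": 0, "dy": 0, "dz": 0, "ax": 0, "ay": 0, "az": 0, "grip": 0},
  {"dx": 0, "dy": 0, "dz": 0, "ax": 0, "ay": 0, "az": 0, "grip": 0},
  {"dx": 0, "dy": 0, "dz": 0, "ax": 0, "ay": 0, "az": 0, "grip": 0},
  {"dx": 0, "dy": 0, "dz": 0, "ax": 0, "ay": 0, "az": 0, "grip": 0},
  {"dx": 0, "dy": 0, "dz": 0, "ax": 0, "ay": 0, "az": 0, "grip": 0},
  {"dx": 0, "dy": 0, "dz": 0, "ax": 0, "ay": 0, "az": 0, "grip": 0},
])

```text
t: 18.63
position: [0.5727, -0.1149, 0.0387]
eef_rot: [[-0.003, 0.0, 1.0], [0.001, 1.0, -0.0], [-1.0, 0.001, -0.003]]
ft_force: [-10.5, 1.2, 7.7]
opening: 0.0003
```

Force climbs while the tool stands still, so the lever is at its stop. I'll back off along -x, lift, retreat and look.

Emit:
step_arm([
  {"dx": 0, "dy": 0, "dz": -0.008, "ax": 0, "ay": 0, "az": 0, "grip": 0},
  {"dx": 0, "dy": 0, "dz": -0.012, "ax": 0, "ay": 0, "az": 0, "grip": 0},
  {"dx": 0, "dy": 0, "dz": -0.02, "ax": 0, "ay": 0, "az": 0, "grip": 0},
  {"dx": 0, "dy": -0.01, "dz": -0.02, "ax": 0, "ay": 0, "az": 0, "grip": 0},
  {"dx": -0.02, "dy": -0.01, "dz": -0.02, "ax": 0, "ay": 0, "az": 0, "grip": 0},
  {"dx": -0.03, "dy": -0.01, "dz": -0.02, "ax": 0, "ay": 0, "az": 0, "grip": 0},
  {"dx": -0.03, "dy": -0.01, "dz": -0.02, "ax": 0, "ay": 0, "az": 0, "grip": 0},
  {"dx": -0.03, "dy": -0.01, "dz": 0, "ax": 0, "ay": 0, "az": 0, "grip": 0},
])

```text
t: 19.3
position: [0.4504, -0.1658, 0.1496]
eef_rot: [[-0.002, 0.002, 1.0], [0.001, 1.0, -0.002], [-1.0, 0.001, -0.002]]
ft_force: [2.3, -1.0, 0.1]
opening: 0.0
```

Emit:
step_arm([
  {"dx": 0, "dy": 0, "dz": 0, "ax": 0, "ay": 0, "az": 0, "grip": 0},
  {"dx": 0, "dy": 0, "dz": 0, "ax": 0, "ay": 0, "az": 0, "grip": 0},
  {"dx": 0, "dy": 0, "dz": 0, "ax": 0, "ay": 0, "az": 0, "grip": 0},
  {"dx": 0, "dy": 0, "dz": 0, "ax": 0, "ay": 0, "az": 0, "grip": 0},
  {"dx": 0, "dy": 0, "dz": 0, "ax": 0, "ay": 0, "az": 0, "grip": 0},
  {"dx": 0, "dy": 0, "dz": 0, "ax": 0, "ay": 0, "az": 0, "grip": 0},
  {"dx": 0, "dy": 0, "dz": 0, "ax": 0, "ay": 0, "az": 0, "grip": 0},
  {"dx": 0, "dy": 0, "dz": 0, "ax": 0, "ay": 0, "az": 0, "grip": 0},
])

```text
t: 19.97
position: [0.4543, -0.1649, 0.1485]
eef_rot: [[-0.001, 0.0, 1.0], [-0.0, 1.0, -0.0], [-1.0, -0.0, -0.001]]
ft_force: [0.5, 0.2, -0.9]
opening: -0.0002
```

```bash
python3 chk.py t13
```

```text
19.9667 [ 0.45426971 -0.16487612  0.14853811] [ 0.46948282  0.19547884 -0.90005895]
axis dir 3.9200141031641538 centroid ang 5.033845331886094
```

View pics/t13_c170_110.png

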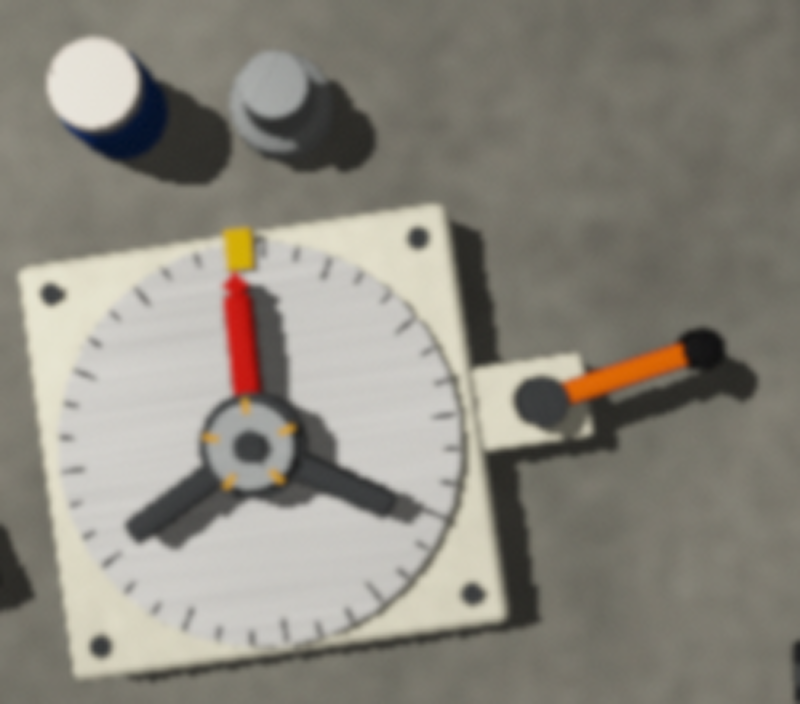

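The picture shows the red tip (235,278) under the middle of the yellow mark (239,250). The knob is at (702,348), the holder and jar have not moved, and the gripper is clear.

Run:
```python
from h import *
c=lambda x,y:[170+x/3.2-.34,110+y/3.2-.34]
d=load('t13'); a,k=unproj(d,[c(541,402)],.075)[0],unproj(d,[c(704,346)],.08)[0]; v=k-a
w=np.degrees(np.arctan2(v[1],v[0])); print(w, 'q',np.radians(w-7)+2.6)
print(arm.hand_in())
```

```text
-72.30325634318925 q 1.2158970692582696
the job is handed in; nothing more can be done
None
```

I turned the wheel clockwise by its spokes until the red pointer sat on the yellow mark. Then I pushed the lever anticlockwise to its stop, backed the arm clear and handed in at about 20 s. No verdict was reported.

**Last checks, from the top picture:**
- **Pointer:** it reads 3.9° to 5.0° by two methods, against about 4.2° for the mark. The tip is therefore within about 1.5 mm of the mark's middle, and it did not shift when the lever was locked.
- **Lever:** it reads about 1.2 rad. While I pushed, the force rose to about 10 N with the tool standing still, so it was at its stop.
- **Loose objects:** the tool holder and jar look unmoved in the last top picture. The insert box was outside that close-up; it looked unmoved in the last side view, taken partway through the lever push, and I kept well away from it.
- **Wheel seating:** I did not measure the wheel's lift. The vertical force stayed under about 1 N during the wheel pushes.

**What disagreed or went wrong:**
- The shut fingertips are about 21 mm behind the TCP, not 14 mm ahead as stated. My first sweep therefore passed over the pointer without touching it, and I corrected the height from the pictures.
- The first stop left the pointer about 3° off the mark, so I gave it one more small push before locking.

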